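Load two bottles into a sprung feed track

TASK

Load the two small amber bottles into the sprung feed track: pull the follower back by its upright grip, feeling for the catch, and hook it there so that it stays back by itself, then stand both bottles in the channel in front of it. Finally unhook the follower and ease it forward by hand, never letting it snap, until its spring presses both upright bottles against the outlet stop, and let go; force nothing, and leave the large bottle and the lidded cup where they are.

Things in the scene. Friction and masses are not known exactly. Their poses are not given: they have to be found in the camera images.
- feed_track: Grey base plate (82 x 284 mm, 8 mm thick), fixed, with a straight aluminium channel along its own y. Origin: on the channel's centre line at the underside of the base, z up, outlet at +y. Channel floor z = 8 mm, inner width 28.5 mm (x = -14.25 to 14.25); 5 mm walls to z = 24 mm, with lips flared outward to z = 28 mm. Outlet stop: inner face y = 120 mm, top z = 36 mm.
- guide_rail (a point): Middle of the guide rail's top edge, which runs along the channel's -x side (inner face at track x = -27 mm, y = -10 to 104 mm, top z = 40 mm). It keeps the follower's tab from moving to -x until the tab has come to the catch. Rail, tab and catch bear at most 25 N. Axes as feed_track.
- catch_range (a point): Fixed point (track x = -26.5, y = -32, z = 43 mm): middle of the range in which the catch, a steel block with a black clamp screw, is clamped. The true catch is up to 18 mm nearer or farther in y, not measured: find it by feel. From +y: a shoulder 40 mm long that carries on the rail (its rear face is at this point, +/- 18 mm), a 16 mm notch, an end stop.
- end_stop (a point): Fixed point (track x = -16, y = -48, z = 43 mm): where the end stop's front face would be in mid-range (true y up to 18 mm off). It blocks the tab: resistance then rises sharply. From there ease off about 2 mm and move the grip 11 mm to -x, tab into the notch; let go, and the spring holds the tab on the shoulder (follower face at y = -20 to 16 mm).
- follower: Grey plastic follower in the channel, sprung towards +y. Origin: in its pusher face (+y side), on the centre line, at z of the base's underside. Face 25 mm wide, up to z = 44 mm. Face at track y = 100 mm closed and empty, near 68 mm with both bottles in. Pull 2.7 N closed, 6 to 8 N at the catch (45 N/m). Never faster than 0.3 m/s; not over 25 N on a bottle.
- knob: Upright black grip (14 mm in x, 18 mm in y, z = 38 to 90 mm) on a steel cross slide on the follower, at follower y = -40 mm. Origin: on its axis, at z of the base's underside; axes as feed_track. Slides across the track from x = 3 to -12 mm (0 at the start), friction 1 N. Its tab is 12 mm wide in y, z = 30 to 38 mm, tip 24 mm from the axis towards -x.
- vial_0: Small amber bottle with a black cap, standing: body 26 mm in diameter up to z = 46 mm, cap 18 mm in diameter from z = 46 to 60 mm. Origin: centre of its underside. About 40 g. To be loaded (the two are alike; the order does not matter).
- vial_1: The other small amber bottle, same as vial_0.
- large_bottle: Large amber dropper bottle with a white cap, 37 mm in diameter, 106 mm tall: does not fit the track, leave it standing. Origin: centre of its underside.
- cup: Specimen cup with a white lid, 63 mm in diameter, 72 mm tall, standing behind the track: leave it alone. Origin: centre of its underside.
Things that resemble listed ones, but are neither listed nor needed, are in the scene too. What is shaped like the vial_0 but purple is not meant.

How it is judged:
By the outcome, as a careful person would: the job done as asked, in the order asked, and still so for the second after the job is handed in, with the robot touching nothing.
It also fails if it takes over 72 s, if anything falls off the work surface, if the arm or the gripper's body presses on something with over 40 N, if the wrist force passes 120 N, or if a joint passes its speed limit or range.

ROBOT

A 7-joint arm with a two-finger parallel gripper is mounted at the origin on a cart in front of the work surface, level with it; the furniture and walls round the work are solid. World frame = base frame: x ahead of the robot, y to its left, z up, the work surface at z = 0. Lengths are in m, angles in rad, forces in N, time in s.
With the tool pointing down it reaches from about 0.425 to 0.825 m from the base axis. Payload 3.6 kg.
Tool frame: the origin (TCP) lies midway between the tips of the shut fingers; the grasp point (between the pads) lies 19 mm behind it; z points along the fingers, y is the direction in which the jaws open and shut (so a half turn about z gives the same grasp; the last joint's range is limited). The gripper opens to 85 mm and grips with 20 to 120 N. Pads are 22 mm wide; open, the fingers measure 114 mm over their backs; the gripper's body (76 mm by 85 mm) begins 54 mm behind the grasp point. The pads swing forward as they close: fully open they stand 13 mm farther back than shut.
Start: joints at [-1.238, 0.615, -0.013, 1.423, 0.008, 1.103, -0.04], TCP at [0.229, 0.608, 0.231] pointing down, gripper open.
Joint ranges: [-3.12, 3.12], [-0.3, 2.06], [-1.34, 1.32], [0.26, 2.42], [-1.36, 4.5], [0.01, 1.98], [-2.84, 2.84]. Speed limits (rad/s): [2.79, 2.79, 3.14, 3.14, 3.14, 3.14, 3.14].

INTERFACE

Orientations are given as a 3x3 rotation matrix whose columns are the frame's x, y, z axes.
In Python, from plant import * gives the robot as it stands.
- The arm moves only by the tool carry_out, never from a script. Its argument "series" is a list of rows, each a list of 2 entries, a list of its own where there are three numbers: the shift along the world's x, y, z in units of 25 mm (1.0 is 25 mm), then the turn about the world's z in units of 6 degrees (1.0 is 6 degrees). A call has 1 to 10 rows; each row shifts and turns the pose as measured when the row begins; what a row does not reach is not made up. A row lasts 1/12 s, in which the tool goes at most 41.7 mm and 7.16 degrees, less where a joint would pass 70% of its speed; a pose out of reach is approached as far as the arm can. A call with a number of a shift or a turn outside -1 to 1 is refused whole. A call with a gripper value outside its range is refused whole. "claw" is the closure, from 0 (fully open) to 1 (shut), set as the call begins (left out, the last holds). The fingers move at their own pace and stop on an object; "squeeze" is the grip in N (left out, the last holds). Time passes only in rows, so rows that do not move let the fingers close. It gives the time, the measured TCP pose, the force and the opening at its end, in the units of the state.
- get_state(): the state, without advancing time (a new reading comes with each control period).
- grab_frame(name): name is "scene" or "top"; returns the picture (480x640x3 uint8, red, green, blue); there is no depth.
- camera_info(name): a dict with "fovy" (degrees; the focal length in pixels is half the picture's height over the tangent of half this angle, whatever the lens; pixels are square), "cx", "cy" (the principal point, pixels), "rvec" (rotation vector, rad) and "tvec" (3), from world to camera coordinates, as OpenCV has them. Camera axes: x right, y down, z forward; pixel columns grow to the right and rows downward; lengths in m; the calibration is good to about 2 mm. A picture is of the moment at which its call begins. camera_info takes no time and is no camera call.
- sign_off(): hands the job in, once; it reports no verdict.
Trained networks look in the newest picture that a camera, given by its name, has taken for a name from the list of things; names that differ only in an ending like _2 or _b are one class to them, and where a whole thing is asked for, a point or a joint stands for the part that bears it (a point fixed in the world has none). Each returns a list of dicts, best first, with "p" (0 to 1); they miss things now and then, are a little off and sometimes report something else, mostly with a low value. They report only what shows in the picture. A call takes as long as a camera call. They do not tell look-alikes from the thing itself.
- outline_of(camera, thing): "region" (480x640 bool, what is visible of it) and "pixel" ([column, row] in pixels, amid what is visible of it).
- place_of(camera, thing): "pixel" ([column, row] in pixels: a listed point, or the origin of a listed thing).
The state is a dict: "time_s": time; "joint_positions": joint angles; "qd": joint speeds; "effort": joint torques, N m; "tcp_pos": TCP position; "ee_rot": TCP orientation; "wrist_force": force on the tool from outside, world axes, zero at the start; "wrist_torque": the same for the moment, N m; "gripper_width": opening from 0.0 (shut) to 1.0 (fully open).
Only numpy, scipy, OpenCV 4.12 (cv2) and the standard library are available. Lean on these libraries where they do the work, as an engineer would, in place of code of your own. Each camera call takes 0.05 s, during which the arm holds its last target.

## Working session

There is one attempt and no reset: what is moved stays moved. The work goes in short steps, Python scripts to look and compute and a tool call to move; the robot and the scene stay as the last step left them, time stands still between calls to the robot, and variables do not carry over. Pictures are saved under pics/ and viewed, and the job is handed in when it is done.

Besides the shell and the picture viewer there is one more tool, called after "Emit:" by a JSON object that holds its "api" and its "payload", one argument or row to a line. carry_out: Moves the arm, as the interface text tells. Its arguments: {"type":"object","properties":{"series":{"type":"array"},"claw":{"type":"number"},"squeeze":{"type":"number"}},"required":["series"]}

```bash
ls; mkdir -p pics
cat > h.py <<'E'
from plant import *
import numpy as np, cv2
def cam(n):
    c=camera_info(n); f=240/np.tan(np.radians(c["fovy"])/2)
    K=np.array([[f,0,c["cx"]],[0,f,c["cy"]],[0,0,1]]); R=cv2.Rodrigues(np.array(c["rvec"],float))[0]; t=np.array(c["tvec"],float).ravel()
    return K,R,t,c
def proj(n,P):
    K,R,t,c=cam(n); p=(K@(R@np.atleast_2d(P).T+t[:,None])).T; return p[:,:2]/p[:,2:]
def back(n,px,z):
    K,R,t,c=cam(n); d=R.T@np.linalg.inv(K)@np.array([px[0],px[1],1.]); o=-R.T@t
    return o+d*(z-o[2])/d[2]
def save(n,name,crop=None,s=1):
    im=grab_frame(n)[:,:,::-1]
    if crop: im=im[crop[1]:crop[3],crop[0]:crop[2]]
    if s!=1: im=cv2.resize(im,None,fx=s,fy=s,interpolation=cv2.INTER_CUBIC)
    cv2.imwrite("pics/"+name+".png",im)
E
python3 - <<'E'
from h import *
save("scene","s0");save("top","t0")
for n in("scene","top"):
    print(n,cam(n)[3])
    for th in ["feed_track","follower","knob","guide_rail","vial_0","large_bottle","cup"]:
        print(th,[(np.round(d["pixel"],1).tolist(),round(d["p"],2)) for d in place_of(n,th)][:5])
s=get_state();print(s["time_s"],s["tcp_pos"],s["ee_rot"],s["wrist_force"],s["gripper_width"])
E
```

```text
pics
scene {'fovy': 43.23862442732872, 'cx': 315.139366953157, 'cy': 243.8581301718665, 'rvec': array([ 2.04262077, -0.96875493,  0.50763451]), 'tvec': array([-0.32178403,  0.33484304,  0.82836051])}
feed_track [([424.3, 350.9], 0.79)]
follower [([373.3, 329.0], 0.58)]
knob [([392.9, 337.5], 0.87), ([472.2, 308.8], 0.44)]
guide_rail [([396.5, 335.5], 0.98)]
vial_0 [([253.1, 279.7], 0.61), ([288.7, 280.2], 0.54)]
large_bottle [([221.9, 251.0], 0.81), ([425.8, 348.7], 0.48)]
cup [([473.9, 310.1], 0.82)]
top {'fovy': 53.66188958433713, 'cx': 312.71007151780356, 'cy': 229.02074307845467, 'rvec': array([ 2.14269264, -2.10432652,  0.19602688]), 'tvec': array([0.03239072, 0.56966466, 1.13208844])}
feed_track [([417.6, 246.9], 0.95)]
follower [([380.3, 254.3], 0.71)]
knob [([391.8, 252.2], 0.48)]
guide_rail [([403.9, 262.8], 0.67)]
vial_0 [([196.5, 265.2], 0.66), ([275.8, 264.9], 0.6), ([301.4, 250.3], 0.45)]
large_bottle [([244.3, 263.2], 0.59)]
cup [([420.7, 194.9], 0.74)]
0.8 [0.22882923 0.60836482 0.23131556] [[-9.35965037e-01  3.52092951e-01 -5.27542565e-05]
 [ 3.52092952e-01  9.35965038e-01 -9.19304882e-06]
 [ 4.61393321e-05 -2.71787742e-05 -9.99999999e-01]] [-0.14937083 -0.07250116  0.60307146] 0.9982608508933302
```

View pics/s0.png

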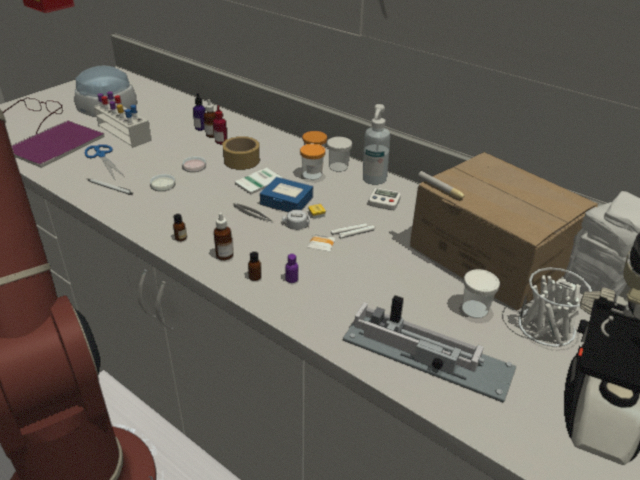

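View pics/t0.png

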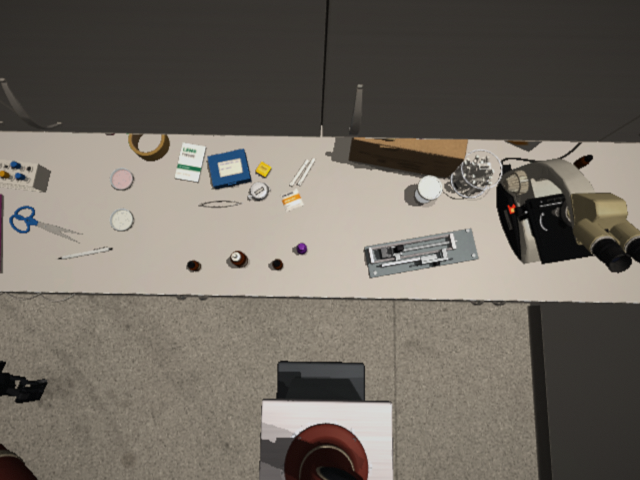

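Run:
```python
from h import *
im=cv2.imread("pics/t0.png"); cv2.imwrite("pics/t0c.png",cv2.resize(im[170:310,180:500],None,fx=2.5,fy=2.5,interpolation=cv2.INTER_CUBIC))
im=cv2.imread("pics/s0.png"); cv2.imwrite("pics/s0c.png",cv2.resize(im[190:430,200:520],None,fx=2.5,fy=2.5,interpolation=cv2.INTER_CUBIC))
```

```text
(no output)
```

View pics/t0c.png

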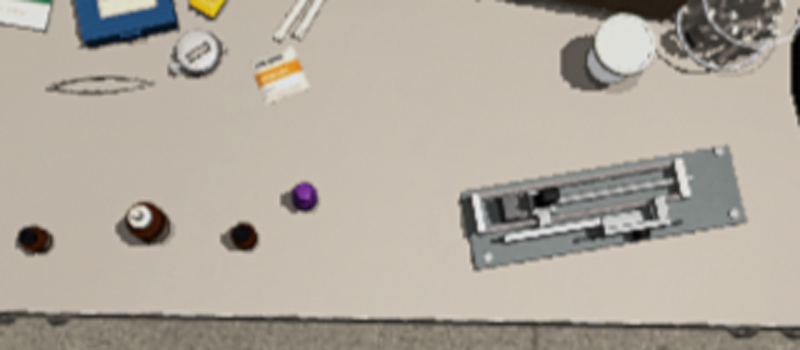

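View pics/s0c.png

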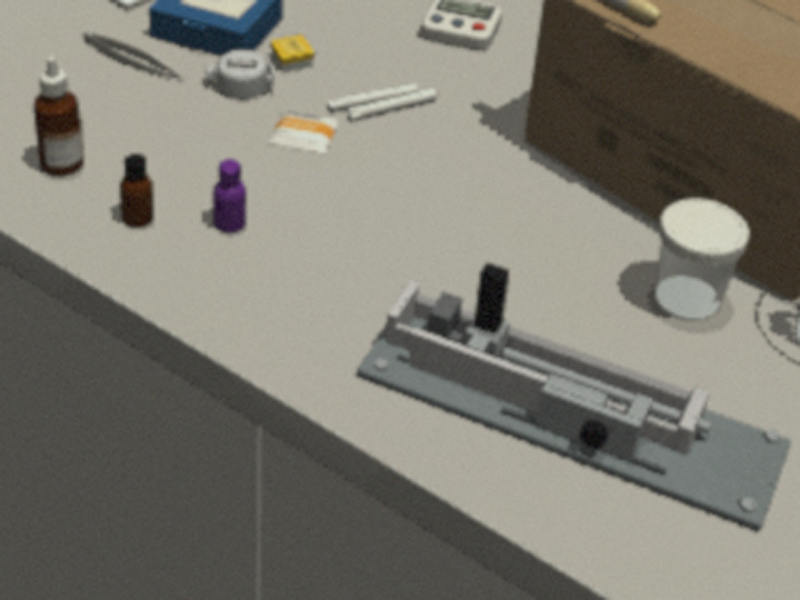

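Run:
```python
from h import *
fn={}
for n in("scene","top"):
    for th in ["feed_track","knob","guide_rail","vial_0","large_bottle","cup","follower"]:
        for k,d in enumerate(outline_of(n,th)[:5]):
            r=d["region"]; ys,xs=np.nonzero(r); print(n,th,np.round(d["pixel"],1),round(d["p"],2),r.sum(),xs.min(),xs.max(),ys.min(),ys.max())
            np.save(f"reg_{n}_{th}_{k}.npy",r)
Z={"feed_track":0,"knob":0,"guide_rail":.04,"vial_0":0,"cup":0,"large_bottle":0,"follower":0}
for n in("scene","top"):
  for th,z in Z.items():
    for d in place_of(n,th): print(n,th,round(d["p"],2),np.round(d["pixel"],1),np.round(back(n,d["pixel"],z)*1000,1))
```

```text
scene feed_track [428.7 352.7] 0.69 7236 343 515 296 401
scene knob [396.2 315.9] 0.81 418 386 403 295 330
scene guide_rail [427.5 350.9] 0.8 7074 344 514 295 400
scene vial_0 [289.5 266.9] 0.69 312 286 298 253 281
scene vial_0 [179.3 228.6] 0.63 315 173 187 214 241
scene vial_0 [254.8 269.6] 0.62 357 248 262 251 280
scene large_bottle [223.6 238.9] 0.66 662 214 232 214 259
scene large_bottle [396.2 322.5] 0.19 1042 371 484 295 362
scene cup [477.7 290.4] 0.63 1429 462 499 269 318
scene cup [397.3 321.1] 0.26 962 371 483 295 361
scene follower [478.8 292.7] 0.42 1362 462 499 269 317
scene follower [394.4 316.4] 0.21 443 386 403 296 329
top feed_track [421.3 251.9] 0.82 3429 365 477 229 277
top knob [419.9 252.9] 0.41 3533 364 477 229 277
top guide_rail [421.5 254.9] 0.6 3435 364 475 229 277
top vial_0 [274.3 265.2] 0.51 92 272 282 260 270
top vial_0 [300.8 249.9] 0.41 99 296 306 243 254
top large_bottle [243.  259.4] 0.54 202 232 247 252 267
top cup [428.2 190.7] 0.8 585 415 442 176 203
top follower [398.1 248.3] 0.84 410 379 448 242 260
scene feed_track 0.79 [424.3 350.9] [ 524.3 -2
[... 284 characters left out ...]
ene cup 0.82 [473.9 310.1] [ 673.4 -251.8    0. ]
scene large_bottle 0.81 [221.9 251. ] [499.3 237.    0. ]
scene large_bottle 0.48 [425.8 348.7] [ 530.5 -232.6    0. ]
scene follower 0.58 [373.3 329. ] [ 512.  -135.3    0. ]
top feed_track 0.95 [417.6 246.9] [ 536.7 -229.9    0. ]
top knob 0.48 [391.8 252.2] [ 521.6 -162.9    0. ]
top guide_rail 0.67 [403.9 262.8] [ 489.9 -186.1   40. ]
top vial_0 0.66 [196.5 265.2] [478.8 340.2   0. ]
top vial_0 0.6 [275.8 264.9] [483.2 136.2   0. ]
top vial_0 0.45 [301.4 250.3] [522.3  71.1   0. ]
top cup 0.74 [420.7 194.9] [ 676.  -241.3    0. ]
top large_bottle 0.59 [244.3 263.2] [486.2 217.4   0. ]
top follower 0.71 [380.3 254.3] [ 515.6 -133.1    0. ]
```

```bash
cat > fit.py <<'E'
from h import *
from scipy.optimize import minimize, differential_evolution
ims={n:cv2.imread(f"pics/{f}.png") for n,f in(("scene","s0"),("top","t0"))}
DT={}
for n,im in ims.items():
    g=cv2.cvtColor(im,cv2.COLOR_BGR2GRAY); e=cv2.Canny(cv2.GaussianBlur(g,(3,3),0),30,80)
    DT[n]=np.minimum(cv2.distanceTransform(255-e,cv2.DIST_L2,5),6)
C={n:cam(n) for n in ims}
def segs(bx,by):
    S=[]
    x0,x1,y0,y1=bx-41,bx+41,by-142,by+142
    for z in(8,): S+=[((x0,y0,z),(x1,y0,z)),((x0,y1,z),(x1,y1,z)),((x0,y0,z),(x0,y1,z)),((x1,y0,z),(x1,y1,z))]
    S+=[((-14,120,36),(14,120,36))]
    S+=[((-7,51,90),(7,51,90)),((-7,69,90),(7,69,90)),((-7,51,90),(-7,69,90)),((7,51,90),(7,69,90))]
    S+=[((-7,51,55),(-7,51,90)),((7,69,55),(7,69,90)),((7,51,55),(7,51,90)),((-7,69,55),(-7,69,90))]
    S+=[((-12.5,100,44),(12.5,100,44))]
    S+=[((-27,0,40),(-27,104,40))]
    return S
def world(P,p):
    P=np.array(P,float)/1000; c,s=np.cos(p[2]),np.sin(p[2])
    return np.c_[p[0]+c*P[:,0]-s*P[:,1],p[1]+s*P[:,0]+c*P[:,1],P[:,2]]
def pr(n,P):
    K,R,t,c=C[n]; q=(K@(R@P.T+t[:,None])).T; return q[:,:2]/q[:,2:]
def cost(v):
    p=(v[0]/1000,v[1]/1000,np.radians(v[2])); tot=0
    for i,(a,b) in enumerate(segs(v[3],v[4])):
        a,b=np.array(a),np.array(b); k=max(4,int(np.linalg.norm(b-a)/4)); L=np.linspace(0,1,k)[:,None]; Q=world(a+(b-a)*L,p)
        for n in ims:
            q=pr(n,Q); m=cv2.remap(DT[n],q[:,0].astype(np.float32)[None],q[:,1].astype(np.float32)[None],cv2.INTER_LINEAR)[0]
            w=1
            tot+=w*m.sum()
    return tot
if __name__=="__main__":
    r=differential_evolution(cost,[(510,550),(-250,-210),(6,14),(-15,15),(-25,25)],seed=1,maxiter=150,popsize=12)
    print(r.x,r.fun); np.save("fit.npy",r.x); v=r.x
    p=(v[0]/1000,v[1]/1000,np.radians(v[2]))
    for n,b in(("scene",(335,285,525,410)),("top",(355,215,485,285))):
        s=4 if n=="scene" else 6
        im=cv2.resize(ims[n][b[1]:b[3],b[0]:b[2]],None,fx=s,fy=s,interpolation=cv2.INTER_CUBIC)
        for a,c in segs(v[3],v[4]):
            q=(pr(n,world([a,c],p))-[b[0],b[1]]+.5)*s
            cv2.line(im,tuple(q[0].astype(int).tolist()),tuple(q[1].astype(int).tolist()),(0,255,0),1)
        cv2.imwrite(f"pics/fit_{n}.png",im)
E
python3 fit.py
```

```text
[ 532.70805381 -230.32296003   10.82043486  -12.786675     -6.83595053] 346.1730651855469
```

View pics/fit_scene.png

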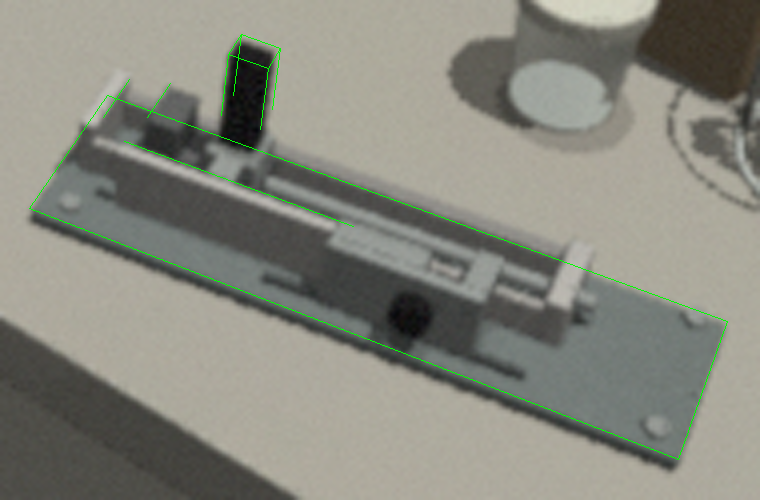

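View pics/fit_top.png

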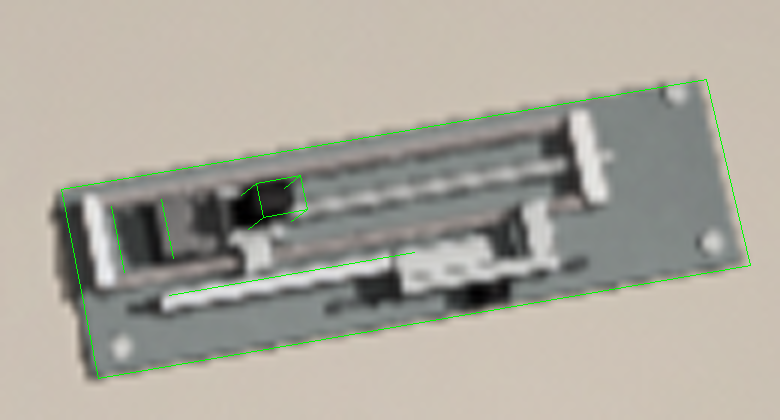

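```bash
cat > vf.py <<'E'
from h import *
from scipy.optimize import minimize
def hulls(n,x,y,parts):
    a=np.linspace(0,2*np.pi,24)
    out=[]
    for r,z0,z1 in parts:
        P=np.vstack([np.c_[x+r*np.cos(a),y+r*np.sin(a),0*a+z] for z in(z0,z1)])
        out.append(cv2.convexHull(proj(n,P).astype(np.float32))[:,0])
    return out
V=[(.013,0,.046),(.009,.046,.060)]
def mask(n,x,y,off,shape,parts=V,s=8):
    m=np.zeros((shape[0]*s,shape[1]*s),np.uint8)
    for h in hulls(n,x,y,parts): cv2.fillConvexPoly(m,np.round((h-off+.5)*s).astype(np.int32),255)
    return cv2.resize(m,(shape[1],shape[0]),interpolation=cv2.INTER_AREA)/255.
def fit(n,im,x,y,parts=V,thr=75,pad=14):
    q=np.vstack(hulls(n,x,y,parts)); c=q.mean(0); o=np.floor(q.min(0)-pad).astype(int); e=np.ceil(q.max(0)+pad).astype(int)
    crop=im[o[1]:e[1],o[0]:e[0]].astype(float)
    bg=np.median(crop.reshape(-1,3),0); 
    d=np.clip(np.abs(crop-bg).sum(2)/300,0,1)
    sat=crop.max(2); d=np.clip((thr+40-sat)/60,0,1) # dark or amber
    f=lambda p: ((mask(n,p[0]/1000,p[1]/1000,o,d.shape,parts)-d)**2).sum()
    best=min(((f((x*1000+i,y*1000+j)),x*1000+i,y*1000+j) for i in range(-16,17,4) for j in range(-16,17,4)))
    r=minimize(f,best[1:],method="Nelder-Mead",options=dict(initial_simplex=[best[1:],(best[1]+3,best[2]),(best[1],best[2]+3)],xatol=.1))
    return r.x,r.fun,d.sum()
if __name__=="__main__":
    S=cv2.imread("pics/s0.png");T=cv2.imread("pics/t0.png")
    print(back("top",(194,266),.03),back("scene",(180,241),0))
    for nm,(x,y) in {"A":(.478,.130),"B":(.478,.340)}.items():
        for n,im in(("scene",S),("top",T)): print(nm,n,fit(n,im,x,y))
E
python3 vf.py
```

```text
[0.47348384 0.33894761 0.03      ] [0.46672978 0.33001007 0.        ]
A scene (array([479.61937332, 126.17150116]), np.float64(74.15292579777008), np.float64(321.43333333333334))
A top (array([482.34844971, 131.68814087]), np.float64(21.19375624759708), np.float64(111.6))
B scene (array([474.7097168 , 339.08740234]), np.float64(75.38334486735872), np.float64(224.13333333333333))
B top (array([474.56308097, 341.4848946 ]), np.float64(12.717782583621682), np.float64(112.14999999999999))
```

Run:
```python
import fit as F, numpy as np
from scipy.optimize import differential_evolution
full=F.ims
for n in("scene","top"):
    F.ims={n:full[n]}
    r=differential_evolution(F.cost,[(515,550),(-245,-215),(9,12.5),(-16,-9),(-15,5)],seed=1,maxiter=100,popsize=12)
    print(n,np.round(r.x,2),r.fun)
# catch estimate
from h import *
v=np.load("fit.npy"); th=np.radians(v[2]); R=np.array([[np.cos(th),-np.sin(th)],[np.sin(th),np.cos(th)]])
for px in [(355+395/6,215+255/6),(355+492/6,215+245/6),(355+525/6,215+235/6)]:
    print(np.round(R.T@(back("top",px,.043)[:2]*1000-v[:2]),1))
# guide: tcp points
for name,p in {"knob":(0,60),"b1":(0,88),"b2":(0,48),"cupdist":(0,0)}.items(): print(name,np.round(R@np.array(p)+v[:2],1))
```

```text
scene [ 531.3  -230.56   10.83  -12.15   -7.53] 164.88345336914062
top [ 533.1  -228.41   10.88  -13.09   -4.29] 120.36580657958984
[-28.2   7.9]
[-30.9 -32.7]
[-29.2 -47.2]
knob [ 521.4 -171.4]
b1 [ 516.2 -143.9]
b2 [ 523.7 -183.2]
cupdist [ 532.7 -230.3]
```

Emit:
{"api": "carry_out", "payload": {
  "series": [
    [[1, -1, 0], 0.5],
    [[1, -1, 0], 0.5],
    [[1, -1, 0], 0.5],
    [[1, -1, 0], 0.5],
    [[1, -1, 0], 0.5],
    [[1, -1, 0], 0.5],
    [[1, -1, 0], 0.5],
    [[1, -1, 0], 0.5],
    [[1, -1, 0], 0.5],
    [[1, -1, 0], 0.5]
  ],
  "claw": 0.3
}}

```text
time_s: 3.03
tcp_pos: [0.4745, 0.3567, 0.2318]
ee_rot: [[-0.977, -0.213, -0.009], [-0.213, 0.977, 0.005], [0.007, 0.007, -1.0]]
wrist_force: [0.9, -0.6, -0.2]
gripper_width: 0.697
```

Emit:
{"api": "carry_out", "payload": {
  "series": [
    [[0.8, -1, 0], 0],
    [[0.8, -1, 0], 0],
    [[0.3, -1, 0], 0],
    [[0, -1, 0], 0],
    [[0, -1, 0], 0],
    [[0, -1, 0], 0],
    [[0, -1, 0], 0],
    [[0, -1, 0], 0],
    [[0, -1, 0], 0],
    [[0, -1, 0], 0]
  ]
}}

```text
time_s: 3.87
tcp_pos: [0.5328, 0.0891, 0.2323]
ee_rot: [[-0.979, -0.204, 0.0], [-0.204, 0.979, 0.005], [-0.001, 0.005, -1.0]]
wrist_force: [0.7, -0.3, 0.2]
gripper_width: 0.698
```

Emit:
{"api": "carry_out", "payload": {
  "series": [
    [[0, -1, 0], 0],
    [[0, -1, 0], 0],
    [[0, -1, 0], 0],
    [[0, -1, 0], -0.25],
    [[0, -1, 0], 0],
    [[0, -1, 0], 0],
    [[0, -1, 0], 0],
    [[0, -1, 0], 0],
    [[0, -1, 0], 0],
    [[0, -1, 0], 0]
  ]
}}

```text
time_s: 4.7
tcp_pos: [0.5323, -0.1744, 0.2348]
ee_rot: [[-0.984, -0.176, 0.006], [-0.176, 0.984, 0.004], [-0.006, 0.003, -1.0]]
wrist_force: [0.0, -0.6, 0.6]
gripper_width: 0.697
```

Emit:
{"api": "carry_out", "payload": {
  "series": [
    [[-0.45, 0.15, -0.8], 0.1],
    [[0, 0, -1], 0],
    [[0, 0, -1], 0],
    [[0, 0, -1], 0],
    [[0, 0, -1], 0],
    [[0, 0, 0], 0]
  ]
}}

```text
time_s: 5.2
tcp_pos: [0.5216, -0.184, 0.1143]
ee_rot: [[-0.986, -0.169, 0.017], [-0.169, 0.986, -0.007], [-0.016, -0.01, -1.0]]
wrist_force: [0.0, 0.2, -0.7]
gripper_width: 0.702
```

Run:
```python
from h import *
save("scene","s1",(320,200,520,400),3);save("top","t1",(340,180,500,300),5)
s=get_state();print(s["tcp_pos"],s["time_s"])
for n in("scene","top"):print(proj(n,s["tcp_pos"]),proj(n,[[.521,-.1706,.09]]))
```

```text
[ 0.52472903 -0.1848255   0.11833373] 5.3
[[407.8983457 286.9410861]] [[397.66337648 297.27121743]]
[[409.43943072 244.16264145]] [[401.17350089 247.39794794]]
```

View pics/s1.png

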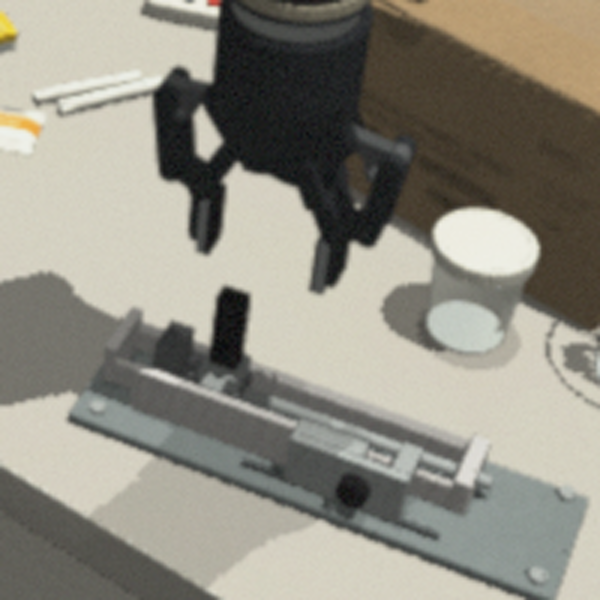

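View pics/t1.png

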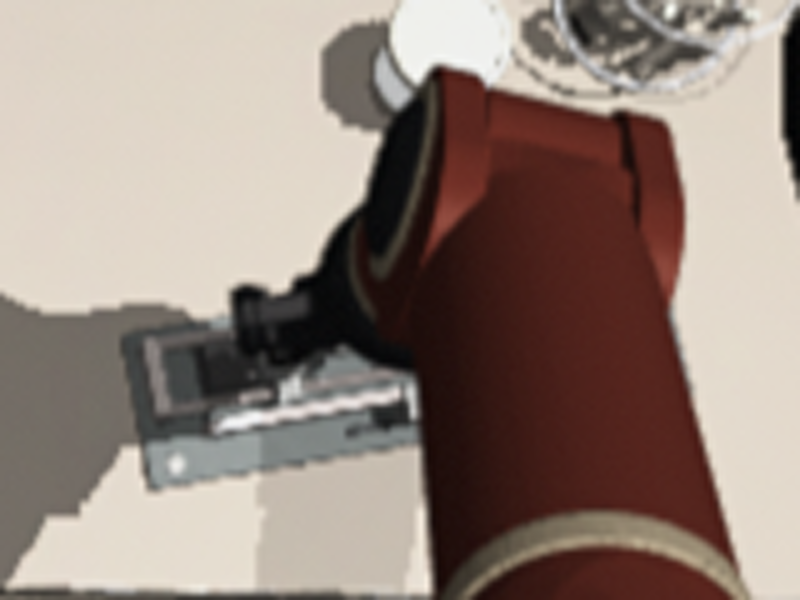

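Emit:
{"api": "carry_out", "payload": {
  "series": [
    [[-0.15, 0.55, 0], 0.15],
    [[0, 0, 0], 0],
    [[0, 0, -0.8], 0],
    [[0, 0, -0.8], 0],
    [[0, 0, -0.6], 0],
    [[0, 0, -0.2], 0],
    [[0, 0, 0], 0]
  ]
}}

```text
time_s: 5.88
tcp_pos: [0.5306, -0.1683, 0.0697]
ee_rot: [[-0.98, -0.191, 0.052], [-0.192, 0.981, -0.015], [-0.048, -0.024, -0.999]]
wrist_force: [0.1, -0.2, 0.6]
gripper_width: 0.698
```

Emit:
{"api": "carry_out", "payload": {
  "series": [
    [[0, 0, 0], 0],
    [[0, 0, 0], 0]
  ]
}}

```text
time_s: 6.05
tcp_pos: [0.5321, -0.168, 0.072]
ee_rot: [[-0.98, -0.192, 0.056], [-0.193, 0.981, -0.015], [-0.052, -0.026, -0.998]]
wrist_force: [-0.2, -0.2, -0.6]
gripper_width: 0.697
```

Run:
```python
from h import *
s=get_state();print(np.round(s["joint_positions"],3),np.round(s["qd"],3),s["tcp_pos"],s["ee_rot"],s["time_s"])
```

```text
[ 0.31   0.662 -0.067  1.905  0.084  0.52   1.952] [-0.004 -0.023 -0.003 -0.013 -0.     0.009  0.001] [ 0.53214907 -0.16797783  0.07203151] [[-0.97984996 -0.19179115  0.05576924]
 [-0.19290577  0.98109813 -0.01529103]
 [-0.05178242 -0.02574112 -0.99832659]] 6.05
```

Emit:
{"api": "carry_out", "payload": {
  "series": [
    [[-0.4, 0, 0], 0],
    [[0, 0, 0], 0],
    [[0, 0, 0], 0]
  ]
}}

```text
time_s: 6.3
tcp_pos: [0.5249, -0.1684, 0.0756]
ee_rot: [[-0.979, -0.192, 0.063], [-0.193, 0.981, -0.017], [-0.059, -0.029, -0.998]]
wrist_force: [1.1, -0.7, 1.2]
gripper_width: 0.703
```

Run:
```python
from h import *
s=get_state();print(np.round(s["joint_positions"],3),np.round(s["qd"],3),s["tcp_pos"],s["ee_rot"],s["time_s"])
```

```text
[ 0.315  0.646 -0.068  1.928  0.085  0.504  1.955] [ 0.006 -0.022  0.005  0.016  0.004  0.019 -0.002] [ 0.52488161 -0.16839303  0.07559268] [[-0.97936022 -0.19198478  0.06320914]
 [-0.19340708  0.98096866 -0.0171517 ]
 [-0.05871332 -0.02902279 -0.99785291]] 6.3
```

Emit:
{"api": "carry_out", "payload": {
  "series": [
    [[-0.1, -0.05, -0.2], 0.05],
    [[-0.1, -0.05, -0.2], 0.05],
    [[-0.05, 0, -0.2], 0],
    [[-0.05, 0, -0.2], 0],
    [[0, 0, -0.1], 0],
    [[0, 0, 0], 0]
  ]
}}

```text
time_s: 6.8
tcp_pos: [0.5186, -0.1718, 0.052]
ee_rot: [[-0.977, -0.203, 0.067], [-0.204, 0.979, -0.017], [-0.062, -0.031, -0.998]]
wrist_force: [0.0, 0.8, -1.1]
gripper_width: 0.698
```

Emit:
{"api": "carry_out", "payload": {
  "series": [
    [[0.12, 0, 0], 0],
    [[0, 0, 0], 0],
    [[0, 0, 0], 0],
    [[0, 0, 0], 0],
    [[0, 0, 0], 0],
    [[0, 0, 0], 0]
  ],
  "claw": 1,
  "squeeze": 40
}}

```text
time_s: 7.3
tcp_pos: [0.5213, -0.1686, 0.0515]
ee_rot: [[-0.977, -0.202, 0.064], [-0.204, 0.979, -0.012], [-0.06, -0.025, -0.998]]
wrist_force: [0.8, -2.1, -0.4]
gripper_width: 0.206
```

Run:
```python
from h import *
save("scene","s2",(320,200,520,400),3)
s=get_state();print(s["tcp_pos"],s["ee_rot"],s["wrist_force"],s["gripper_width"])
```

```text
[ 0.52132065 -0.1686633   0.05144293] [[-0.97724129 -0.20228792  0.06386755]
 [-0.2034692   0.97900156 -0.01249952]
 [-0.05999793 -0.02521013 -0.9978801 ]] [0.30292537 0.98479152 0.13529778] 0.20140691589884757
```

View pics/s2.png

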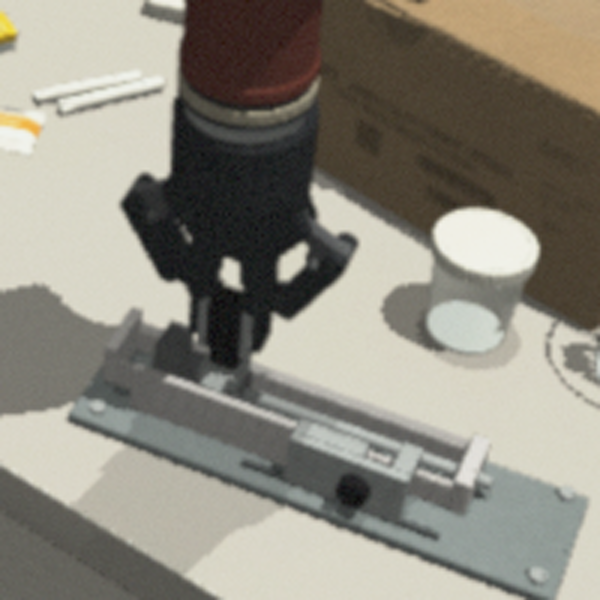

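Emit:
{"api": "carry_out", "payload": {
  "series": [
    [[0.04, -0.2, 0], 0],
    [[0.08, -0.39, 0], 0],
    [[0.08, -0.39, 0], 0],
    [[0.08, -0.39, 0], 0],
    [[0.08, -0.39, 0], 0],
    [[0, 0, 0], 0]
  ]
}}

```text
time_s: 7.85
tcp_pos: [0.5296, -0.2111, 0.0514]
ee_rot: [[-0.977, -0.203, 0.06], [-0.204, 0.979, -0.004], [-0.058, -0.016, -0.998]]
wrist_force: [-1.7, 4.7, 2.3]
gripper_width: 0.2
```

Emit:
{"api": "carry_out", "payload": {
  "series": [
    [[0.08, -0.39, 0], 0],
    [[0.08, -0.39, 0], 0],
    [[0.06, -0.3, 0], 0],
    [[0.02, -0.12, 0], 0],
    [[0, 0, 0], 0]
  ]
}}

```text
time_s: 8.27
tcp_pos: [0.5356, -0.2388, 0.0514]
ee_rot: [[-0.977, -0.205, 0.058], [-0.205, 0.979, 0.005], [-0.058, -0.007, -0.998]]
wrist_force: [-1.6, 5.6, 4.1]
gripper_width: 0.203
```

Emit:
{"api": "carry_out", "payload": {
  "series": [
    [[0.03, -0.16, 0], 0],
    [[0.03, -0.16, 0], 0],
    [[0.03, -0.16, 0], 0],
    [[0.03, -0.16, 0], 0]
  ]
}}

```text
time_s: 8.6
tcp_pos: [0.5379, -0.2498, 0.0513]
ee_rot: [[-0.976, -0.21, 0.055], [-0.209, 0.978, 0.013], [-0.056, 0.001, -0.998]]
wrist_force: [-2.7, 6.5, 3.3]
gripper_width: 0.205
```

Emit:
{"api": "carry_out", "payload": {
  "series": [
    [[0.03, -0.14, 0], 0],
    [[0.03, -0.14, 0], 0]
  ]
}}

```text
time_s: 8.77
tcp_pos: [0.539, -0.2548, 0.0513]
ee_rot: [[-0.976, -0.211, 0.053], [-0.211, 0.977, 0.017], [-0.056, 0.005, -0.998]]
wrist_force: [-3.0, 6.8, 3.2]
gripper_width: 0.206
```

Emit:
{"api": "carry_out", "payload": {
  "series": [
    [[0.03, -0.14, 0], 0],
    [[0.03, -0.14, 0], 0]
  ]
}}

```text
time_s: 8.93
tcp_pos: [0.5401, -0.2595, 0.0512]
ee_rot: [[-0.976, -0.213, 0.052], [-0.213, 0.977, 0.02], [-0.055, 0.009, -0.998]]
wrist_force: [-2.0, 7.7, 4.0]
gripper_width: 0.2
```

Emit:
{"api": "carry_out", "payload": {
  "series": [
    [[0.03, -0.14, 0], 0],
    [[0.03, -0.14, 0], 0]
  ]
}}

```text
time_s: 9.1
tcp_pos: [0.5414, -0.2642, 0.0512]
ee_rot: [[-0.975, -0.215, 0.051], [-0.215, 0.976, 0.024], [-0.054, 0.012, -0.998]]
wrist_force: [-2.2, 7.5, 2.6]
gripper_width: 0.206
```

Emit:
{"api": "carry_out", "payload": {
  "series": [
    [[0.02, -0.12, 0], 0],
    [[0.02, -0.12, 0], 0]
  ]
}}

```text
time_s: 9.27
tcp_pos: [0.5422, -0.2681, 0.0512]
ee_rot: [[-0.975, -0.217, 0.05], [-0.216, 0.976, 0.027], [-0.054, 0.015, -0.998]]
wrist_force: [-1.9, 7.5, 2.5]
gripper_width: 0.207
```

Emit:
{"api": "carry_out", "payload": {
  "series": [
    [[0.02, -0.12, 0], 0]
  ]
}}

```text
time_s: 9.35
tcp_pos: [0.5426, -0.27, 0.0512]
ee_rot: [[-0.975, -0.218, 0.049], [-0.217, 0.976, 0.028], [-0.054, 0.017, -0.998]]
wrist_force: [-2.7, 7.1, 3.0]
gripper_width: 0.203
```

Emit:
{"api": "carry_out", "payload": {
  "series": [
    [[0.02, -0.12, 0], 0]
  ]
}}

```text
time_s: 9.43
tcp_pos: [0.5429, -0.2715, 0.0511]
ee_rot: [[-0.974, -0.219, 0.048], [-0.218, 0.975, 0.031], [-0.054, 0.019, -0.998]]
wrist_force: [-1.7, 11.4, 1.7]
gripper_width: 0.204
```

Emit:
{"api": "carry_out", "payload": {
  "series": [
    [[0.02, -0.12, 0], 0]
  ]
}}

```text
time_s: 9.52
tcp_pos: [0.5429, -0.2714, 0.0511]
ee_rot: [[-0.974, -0.221, 0.046], [-0.22, 0.975, 0.035], [-0.053, 0.024, -0.998]]
wrist_force: [-2.9, 11.8, 6.0]
gripper_width: 0.204
```

Emit:
{"api": "carry_out", "payload": {
  "series": [
    [[-0.02, 0.1, 0], 0],
    [[0, 0, 0], 0]
  ]
}}

```text
time_s: 9.68
tcp_pos: [0.5424, -0.2671, 0.0511]
ee_rot: [[-0.974, -0.224, 0.046], [-0.222, 0.974, 0.037], [-0.053, 0.026, -0.998]]
wrist_force: [-1.6, 7.1, 2.2]
gripper_width: 0.208
```

Emit:
{"api": "carry_out", "payload": {
  "series": [
    [[0.02, -0.11, 0], 0],
    [[0, 0, 0], 0]
  ]
}}

```text
time_s: 9.85
tcp_pos: [0.5428, -0.2682, 0.0511]
ee_rot: [[-0.973, -0.227, 0.046], [-0.225, 0.974, 0.038], [-0.053, 0.027, -0.998]]
wrist_force: [-0.9, 6.9, 2.3]
gripper_width: 0.207
```

Emit:
{"api": "carry_out", "payload": {
  "series": [
    [[0.01, -0.08, 0], 0],
    [[0, 0, 0], 0]
  ]
}}

```text
time_s: 10.02
tcp_pos: [0.5431, -0.269, 0.0512]
ee_rot: [[-0.973, -0.228, 0.046], [-0.227, 0.973, 0.039], [-0.054, 0.028, -0.998]]
wrist_force: [-2.0, 6.7, 2.3]
gripper_width: 0.205
```

Now across to -x (track) 11 mm, with a small -y lead to counter the spring.

Emit:
{"api": "carry_out", "payload": {
  "series": [
    [[-0.12, -0.03, 0], 0],
    [[-0.12, -0.04, 0], 0]
  ]
}}

```text
time_s: 10.18
tcp_pos: [0.5389, -0.2692, 0.0512]
ee_rot: [[-0.972, -0.23, 0.05], [-0.228, 0.973, 0.04], [-0.057, 0.027, -0.998]]
wrist_force: [-0.9, 7.3, 1.3]
gripper_width: 0.205
```

Emit:
{"api": "carry_out", "payload": {
  "series": [
    [[-0.12, -0.04, 0], 0],
    [[-0.12, -0.04, 0], 0]
  ]
}}

```text
time_s: 10.35
tcp_pos: [0.5341, -0.27, 0.0512]
ee_rot: [[-0.972, -0.231, 0.053], [-0.229, 0.973, 0.04], [-0.06, 0.027, -0.998]]
wrist_force: [0.4, 6.9, 1.3]
gripper_width: 0.208
```

Emit:
{"api": "carry_out", "payload": {
  "series": [
    [[-0.1, -0.04, 0], 0],
    [[0, 0, 0], 0]
  ]
}}

```text
time_s: 10.52
tcp_pos: [0.5316, -0.2703, 0.0512]
ee_rot: [[-0.972, -0.231, 0.053], [-0.229, 0.973, 0.041], [-0.061, 0.028, -0.998]]
wrist_force: [-2.2, 6.0, 2.7]
gripper_width: 0.202
```

Emit:
{"api": "carry_out", "payload": {
  "series": [
    [[-0.02, 0.08, 0], 0],
    [[-0.02, 0.08, 0], 0],
    [[0, 0, 0], 0]
  ]
}}

```text
time_s: 10.77
tcp_pos: [0.5314, -0.2694, 0.0511]
ee_rot: [[-0.972, -0.228, 0.057], [-0.226, 0.973, 0.036], [-0.064, 0.022, -0.998]]
wrist_force: [0.1, 6.3, 2.0]
gripper_width: 0.205
```

Emit:
{"api": "carry_out", "payload": {
  "series": [
    [[-0.02, 0.12, 0], 0],
    [[-0.02, 0.12, 0], 0],
    [[0, 0, 0], 0]
  ]
}}

```text
time_s: 11.02
tcp_pos: [0.5314, -0.2693, 0.0512]
ee_rot: [[-0.973, -0.224, 0.062], [-0.222, 0.975, 0.027], [-0.066, 0.013, -0.998]]
wrist_force: [0.4, 5.9, -0.1]
gripper_width: 0.201
```

Emit:
{"api": "carry_out", "payload": {
  "series": [
    [[-0.03, 0.16, 0], 0]
  ]
}}

```text
time_s: 11.1
tcp_pos: [0.5313, -0.2689, 0.0513]
ee_rot: [[-0.973, -0.222, 0.064], [-0.221, 0.975, 0.022], [-0.068, 0.007, -0.998]]
wrist_force: [2.6, -7.7, -5.8]
gripper_width: 0.206
```

Emit:
{"api": "carry_out", "payload": {
  "series": [
    [[-0.03, 0.16, 0], 0]
  ]
}}

```text
time_s: 11.18
tcp_pos: [0.5313, -0.269, 0.0513]
ee_rot: [[-0.973, -0.219, 0.068], [-0.219, 0.976, 0.016], [-0.069, 0.001, -0.998]]
wrist_force: [3.4, -6.5, -5.9]
gripper_width: 0.205
```

Emit:
{"api": "carry_out", "payload": {
  "series": [
    [[0, 0, 0], 0]
  ]
}}

```text
time_s: 11.27
tcp_pos: [0.5314, -0.2694, 0.0512]
ee_rot: [[-0.973, -0.219, 0.068], [-0.218, 0.976, 0.016], [-0.069, 0.0, -0.998]]
wrist_force: [0.5, 3.5, 0.4]
gripper_width: 0.203
```

Emit:
{"api": "carry_out", "payload": {
  "series": [
    [[0, 0, 0], 0],
    [[0, 0, 0], 0],
    [[0, 0, 0], 0],
    [[0, 0, 0], 0],
    [[0, 0, 0], 0]
  ],
  "claw": 0.5
}}

```text
time_s: 11.68
tcp_pos: [0.5298, -0.2685, 0.0512]
ee_rot: [[-0.972, -0.224, 0.064], [-0.223, 0.975, 0.017], [-0.066, 0.002, -0.998]]
wrist_force: [0.6, -0.1, 0.6]
gripper_width: 0.501
```

Run:
```python
from h import *
save("scene","s3",(320,200,520,400),3)
s=get_state();print(s["tcp_pos"],s["ee_rot"],s["wrist_force"],s["gripper_width"])
```

```text
[ 0.52980215 -0.26848307  0.05119874] [[-0.97250509 -0.22399489  0.06371923]
 [-0.22337968  0.97458823  0.01671246]
 [-0.06584352  0.00201937 -0.99782792]] [-0.46972209  0.51142402 -0.80796384] 0.4989776744790559
```

View pics/s3.png

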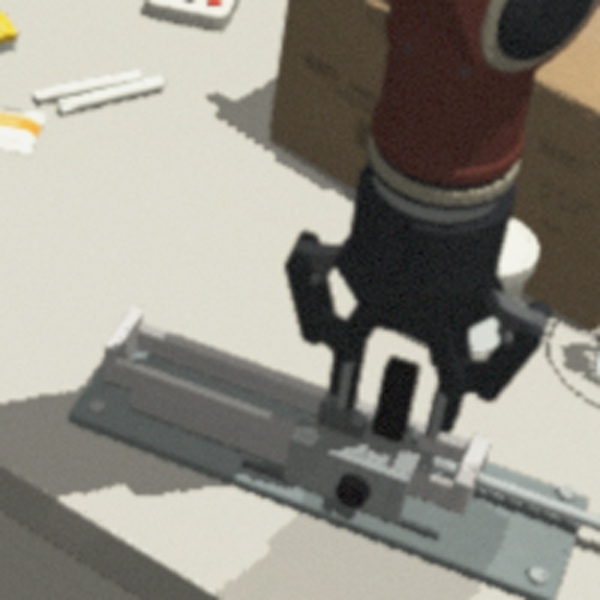

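Emit:
{"api": "carry_out", "payload": {
  "series": [
    [[0, 0, 1], 0],
    [[0, 0, 1], 0],
    [[0, 0, 1], -0.5],
    [[0, 0.5, 1], -1],
    [[-0.2, 1, 0.5], -1],
    [[-0.2, 1, 0], -1],
    [[-0.2, 1, 0], -1],
    [[-0.2, 1, 0], -1],
    [[-0.2, 1, 0], -1],
    [[-0.2, 1, 0], -1]
  ]
}}

```text
time_s: 12.57
tcp_pos: [0.4962, -0.1092, 0.1694]
ee_rot: [[-0.817, 0.573, 0.063], [0.572, 0.82, -0.036], [-0.072, 0.007, -0.997]]
wrist_force: [1.5, 0.5, 0.3]
gripper_width: 0.499
```

Emit:
{"api": "carry_out", "payload": {
  "series": [
    [[0, 1, 0], -1],
    [[0, 1, 0], -1],
    [[0, 1, 0], -1],
    [[0, 1, 0], -1],
    [[0, 1, 0], -1],
    [[0, 1, 0], -1],
    [[0, 0.5, 0], 0]
  ]
}}

```text
time_s: 13.15
tcp_pos: [0.4925, 0.0665, 0.1706]
ee_rot: [[-0.298, 0.954, 0.029], [0.952, 0.299, -0.063], [-0.069, 0.008, -0.998]]
wrist_force: [-0.2, 0.5, -0.6]
gripper_width: 0.502
```

Emit:
{"api": "carry_out", "payload": {
  "series": [
    [[-0.2, 1, 0], -0.5],
    [[-0.15, 1, -0.3], -0.3],
    [[0, 0.4, -0.5], 0],
    [[0, 0, -0.5], 0],
    [[0, 0, 0], 0]
  ]
}}

```text
time_s: 13.57
tcp_pos: [0.4827, 0.1376, 0.1379]
ee_rot: [[-0.226, 0.974, 0.026], [0.972, 0.227, -0.06], [-0.065, 0.012, -0.998]]
wrist_force: [-1.4, -0.2, 0.4]
gripper_width: 0.501
```

Run:
```python
from h import *
save("scene","s4",(180,150,340,310),4);
s=get_state();print(s["tcp_pos"],s["ee_rot"],s["wrist_force"],s["gripper_width"])
print((proj("scene",[s["tcp_pos"],[.481,.129,.06]])-[180,150])*4)
```

```text
[0.48340782 0.13764634 0.13881152] [[-0.22558737  0.97382929  0.02769224]
 [ 0.97209086  0.22688225 -0.05969766]
 [-0.06441821  0.01345233 -0.99783232]] [ 0.93283194 -0.04746067  0.17386455] 0.5007460425110086
[[271.70584904 265.45253916]
 [289.385775   410.5045401 ]]
```

View pics/s4.png

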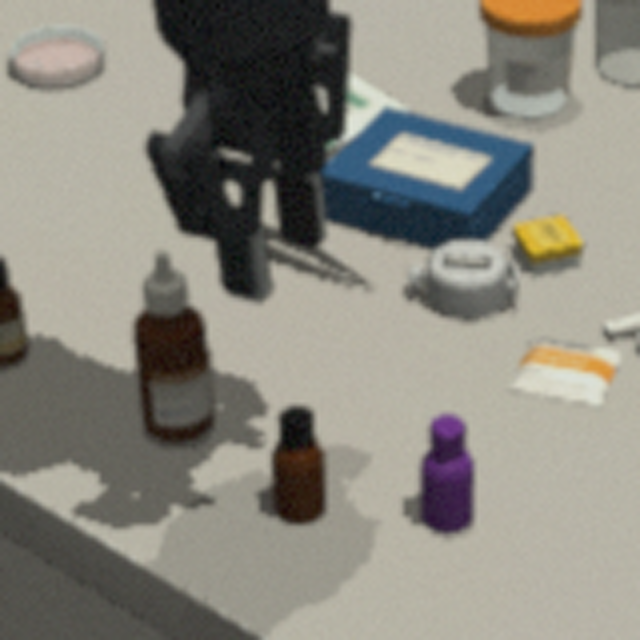

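Emit:
{"api": "carry_out", "payload": {
  "series": [
    [[-0.08, -0.38, 0], -0.35],
    [[0, 0, -0.4], 0],
    [[0, 0, -0.7], 0],
    [[0, 0, -0.7], 0],
    [[0, 0, 0], 0]
  ]
}}

```text
time_s: 14.03
tcp_pos: [0.484, 0.1233, 0.0953]
ee_rot: [[-0.178, 0.983, 0.033], [0.982, 0.18, -0.06], [-0.065, 0.022, -0.998]]
wrist_force: [-0.4, -0.1, -0.3]
gripper_width: 0.507
```

Emit:
{"api": "carry_out", "payload": {
  "series": [
    [[-0.1, 0.18, 0], 0],
    [[0, 0, -0.5], 0],
    [[0, 0, -0.6], 0],
    [[0, 0, -0.6], 0],
    [[0, 0, -0.3], 0],
    [[0, 0, 0], 0]
  ]
}}

```text
time_s: 14.53
tcp_pos: [0.4848, 0.1261, 0.0484]
ee_rot: [[-0.17, 0.985, 0.041], [0.983, 0.173, -0.058], [-0.064, 0.031, -0.997]]
wrist_force: [0.4, 0.0, -0.0]
gripper_width: 0.497
```

Emit:
{"api": "carry_out", "payload": {
  "series": [
    [[-0.15, 0.04, -0.25], 0],
    [[-0.1, 0.03, -0.25], 0],
    [[-0.05, 0, -0.15], 0],
    [[0, 0, 0], 0]
  ]
}}

```text
time_s: 14.87
tcp_pos: [0.4782, 0.1284, 0.0333]
ee_rot: [[-0.169, 0.984, 0.046], [0.983, 0.172, -0.056], [-0.063, 0.035, -0.997]]
wrist_force: [-0.3, 0.3, -0.7]
gripper_width: 0.5
```

Close on the vial.

Emit:
{"api": "carry_out", "payload": {
  "series": [
    [[0.08, 0, 0], 0],
    [[0, 0, 0], 0],
    [[0, 0, 0], 0],
    [[0, 0, 0], 0],
    [[0, 0, 0], 0]
  ],
  "claw": 1,
  "squeeze": 25
}}

```text
time_s: 15.28
tcp_pos: [0.4812, 0.1288, 0.0342]
ee_rot: [[-0.17, 0.984, 0.048], [0.984, 0.172, -0.056], [-0.063, 0.038, -0.997]]
wrist_force: [-0.2, -0.2, 0.3]
gripper_width: 0.264
```

Run:
```python
from h import *
save("scene","s5",(180,150,340,310),4);
s=get_state();print(s["tcp_pos"],s["ee_rot"],s["wrist_force"],s["gripper_width"])
```

```text
[0.48120738 0.12876689 0.03421043] [[-0.16953876  0.98436123  0.04784957]
 [ 0.98350019  0.17210074 -0.0557558 ]
 [-0.06311879  0.03760729 -0.9972972 ]] [0.31501799 0.40300937 0.25109335] 0.2652241956000195
```

View pics/s5.png

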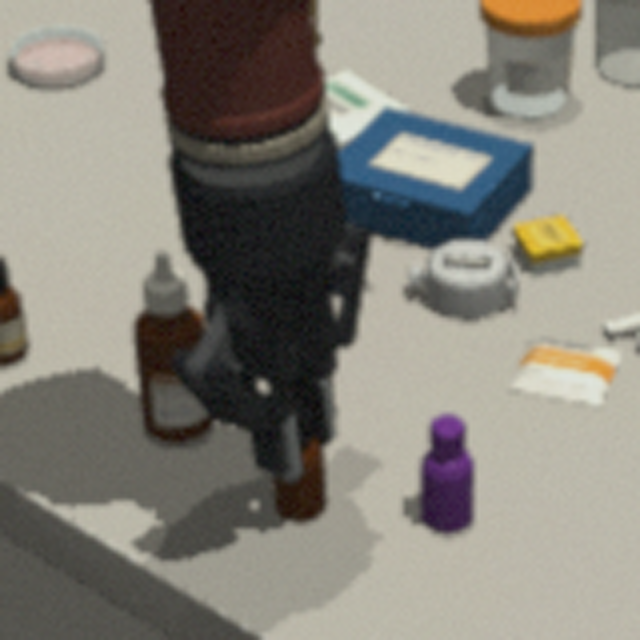

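Emit:
{"api": "carry_out", "payload": {
  "series": [
    [[0, 0, 0.4], 0],
    [[0, 0, 0.8], 0],
    [[0, 0, 1], 0],
    [[0, 0, 0.8], 0],
    [[0, 0, 0], 0]
  ]
}}

```text
time_s: 15.75
tcp_pos: [0.4797, 0.1278, 0.1131]
ee_rot: [[-0.169, 0.985, 0.044], [0.984, 0.171, -0.057], [-0.064, 0.034, -0.997]]
wrist_force: [-0.1, -0.7, 0.3]
gripper_width: 0.266
```

Run:
```python
from h import *
save("scene","s6",(180,150,340,310),4);
s=get_state();print(s["tcp_pos"],s["ee_rot"],s["wrist_force"],s["gripper_width"])
```

```text
[0.47898492 0.1277663  0.11183295] [[-0.16882939  0.98474406  0.04214003]
 [ 0.98357673  0.17108946 -0.05749094]
 [-0.06382358  0.03174179 -0.99745627]] [ 0.66424739  0.22420692 -0.02345988] 0.26283600005896623
```

View pics/s6.png

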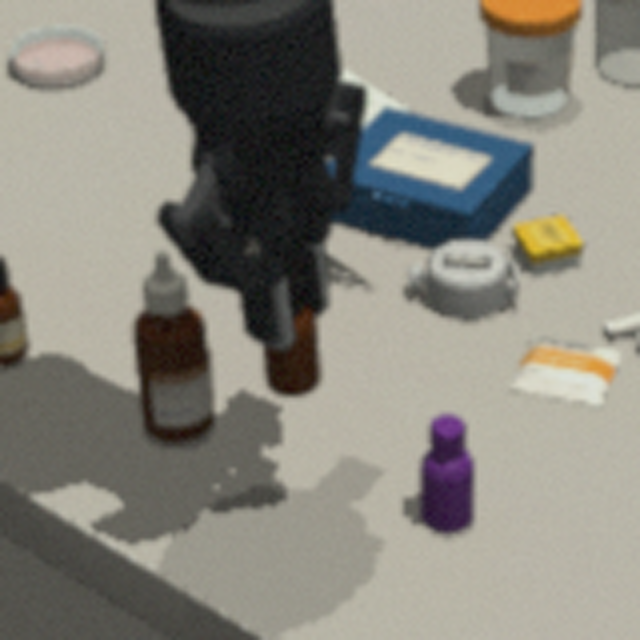

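Emit:
{"api": "carry_out", "payload": {
  "series": [
    [[0.1, -0.5, 0.3], 0],
    [[0.2, -1, 0], 0],
    [[0.2, -1, 0], 0],
    [[0.2, -1, 0], 0],
    [[0.2, -1, 0], 0],
    [[0.2, -1, 0], 0],
    [[0.2, -1, 0], 0],
    [[0, -1, 0], 0],
    [[0, -1, 0], 0],
    [[0, -1, 0], 0]
  ]
}}

```text
time_s: 16.63
tcp_pos: [0.5057, -0.1212, 0.1162]
ee_rot: [[-0.181, 0.983, 0.029], [0.982, 0.183, -0.057], [-0.061, 0.018, -0.998]]
wrist_force: [-0.4, -0.2, -0.7]
gripper_width: 0.263
```

Emit:
{"api": "carry_out", "payload": {
  "series": [
    [[0, -0.5, 0], 0],
    [[0, 0, 0], 0],
    [[0, 0, 0], 0]
  ]
}}

```text
time_s: 16.88
tcp_pos: [0.5015, -0.1459, 0.1152]
ee_rot: [[-0.165, 0.986, 0.024], [0.984, 0.167, -0.063], [-0.066, 0.013, -0.998]]
wrist_force: [-1.3, 1.2, -0.6]
gripper_width: 0.263
```

Emit:
{"api": "carry_out", "payload": {
  "series": [
    [[0.5, 0.2, 0], 0.15],
    [[0.05, 0.05, -0.3], 0],
    [[0, 0, -0.5], 0],
    [[0, 0, -0.4], 0],
    [[0, 0, -0.2], 0],
    [[0, 0, 0], 0],
    [[0, 0, 0], 0]
  ]
}}

```text
time_s: 17.47
tcp_pos: [0.5116, -0.1335, 0.0751]
ee_rot: [[-0.188, 0.982, 0.016], [0.98, 0.188, -0.058], [-0.06, 0.005, -0.998]]
wrist_force: [0.4, -0.2, -0.7]
gripper_width: 0.268
```

Run:
```python
from h import *
save("scene","s7",(330,240,480,390),4);save("top","t7",(340,180,500,300),5)
s=get_state();print(s["tcp_pos"],s["ee_rot"],s["wrist_force"],s["gripper_width"])
```

```text
[ 0.51200308 -0.13377558  0.07561208] [[-0.18750664  0.98211333  0.01716599]
 [ 0.98042983  0.18819534 -0.05779155]
 [-0.05998841  0.00599375 -0.99818108]] [-0.05441974  0.52748044 -0.26511934] 0.262290423385801
```

View pics/s7.png

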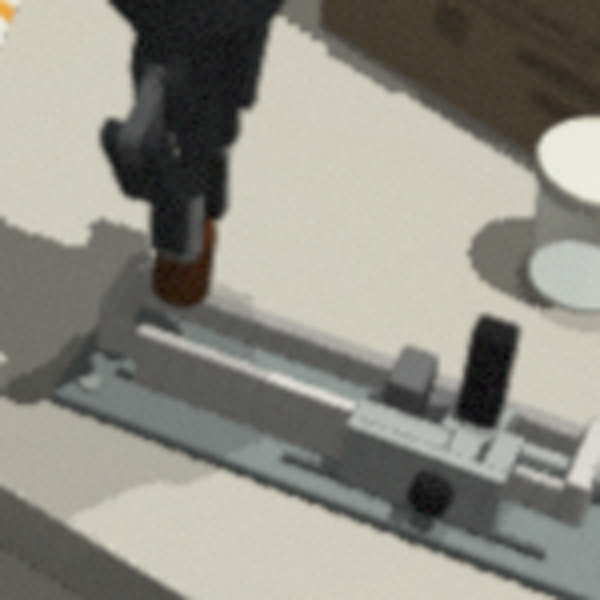

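View pics/t7.png

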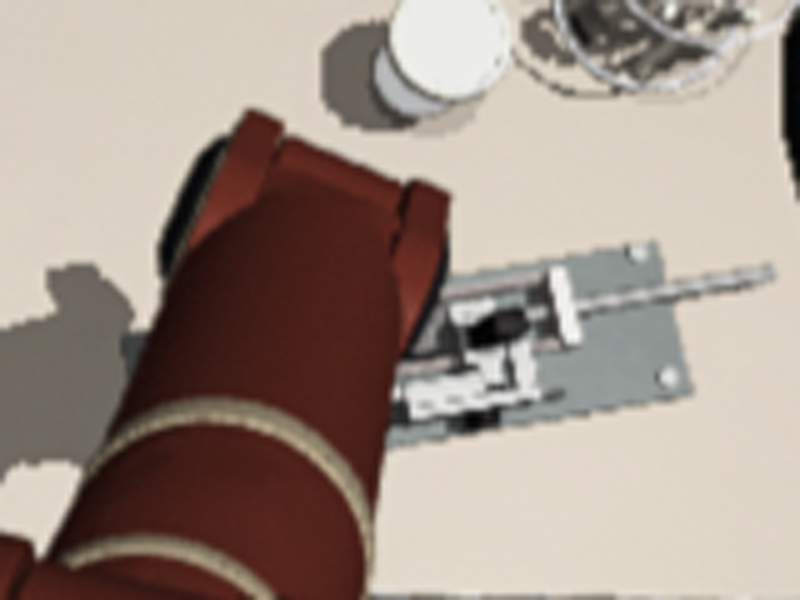

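Run:
```python
from vf import *
im=cv2.resize(cv2.imread("pics/s7.png"),(150,150),interpolation=cv2.INTER_AREA).astype(float)
b=im[50:80,30:65].astype(int)
# amber: r-b
red=(im[:,:,2]-im[:,:,0]); m=(red>25)&(im[:,:,2]<140)
m[:, 60:]=0; m[:45]=0; m[:,:34]=0
ys,xs=np.nonzero(m); print(xs.min()+330,xs.max()+330,ys.min()+240,ys.max()+240)
for y in range(ys.min(),ys.max()+1): 
    r=xs[ys==y]; print(y+240,r.min()+330,r.max()+330,end=" | ")
zt=.0756-.0342
h=hulls("scene",.5125,-.1330,[(.013,zt,zt+.046)])[0]; print("\npred",h.min(0),h.max(0),h[h[:,1].argmax()])
h=hulls("scene",.5125,-.1330,[(.013,zt,zt)])[0]; print(h.min(0),h.max(0))
```

```text
369 383 294 315
294 382 382 | 295 381 382 | 296 381 383 | 297 381 383 | 298 381 383 | 299 381 383 | 300 381 383 | 301 381 382 | 302 381 382 | 303 381 382 | 304 380 381 | 305 379 382 | 306 370 382 | 307 369 381 | 308 370 381 | 309 370 381 | 310 369 381 | 311 370 381 | 312 370 380 | 313 370 380 | 314 373 379 | 315 374 378 | 
pred [366.71252 286.5733 ] [383.76486 316.46115] [374.77194 316.46115]
[366.71252 306.2982 ] [381.52863 316.46115]
```

Emit:
{"api": "carry_out", "payload": {
  "series": [
    [[0.1, -0.15, 0], 0],
    [[0, 0, -0.2], 0],
    [[0, 0, -0.2], 0],
    [[0, 0, 0], 0]
  ]
}}

```text
time_s: 17.9
tcp_pos: [0.516, -0.1387, 0.0665]
ee_rot: [[-0.187, 0.982, 0.021], [0.98, 0.188, -0.059], [-0.062, 0.01, -0.998]]
wrist_force: [0.5, 0.1, -1.5]
gripper_width: 0.266
```

Emit:
{"api": "carry_out", "payload": {
  "series": [
    [[-0.08, 0, -0.15], 0],
    [[-0.04, 0, -0.15], 0],
    [[-0.03, 0, -0.15], 0]
  ]
}}

```text
time_s: 18.15
tcp_pos: [0.5126, -0.1391, 0.0548]
ee_rot: [[-0.186, 0.982, 0.023], [0.98, 0.187, -0.06], [-0.063, 0.011, -0.998]]
wrist_force: [0.3, 0.3, -1.3]
gripper_width: 0.267
```

Run:
```python
from h import *
save("scene","s8",(330,240,480,390),4)
s=get_state();print(s["tcp_pos"],s["wrist_force"])
```

```text
[ 0.51203591 -0.13895747  0.05412889] [ 0.83513016  0.79083665 -1.26973781]
```

View pics/s8.png

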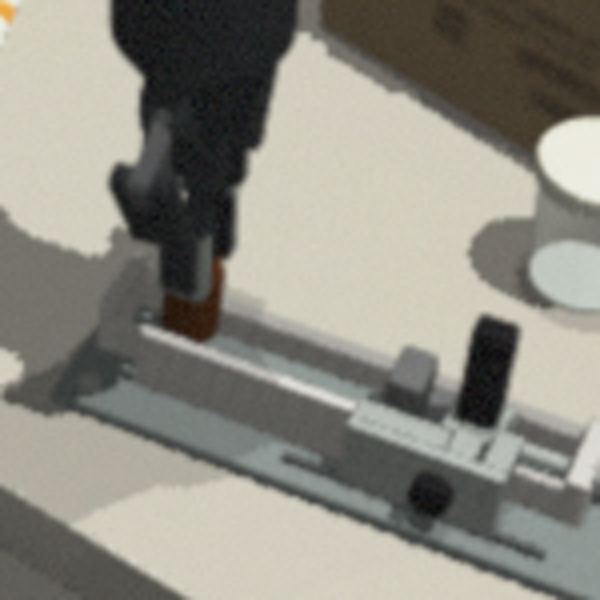

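Emit:
{"api": "carry_out", "payload": {
  "series": [
    [[0.03, 0, -0.15], 0],
    [[0.02, 0, -0.15], 0],
    [[0, 0, -0.1], 0]
  ]
}}

```text
time_s: 18.45
tcp_pos: [0.5133, -0.1389, 0.0432]
ee_rot: [[-0.186, 0.982, 0.021], [0.981, 0.187, -0.059], [-0.062, 0.01, -0.998]]
wrist_force: [0.5, -0.3, 0.3]
gripper_width: 0.262
```

Emit:
{"api": "carry_out", "payload": {
  "series": [
    [[0, 0, -0.08], 0],
    [[0, 0, 0], 0]
  ]
}}

```text
time_s: 18.62
tcp_pos: [0.5135, -0.1391, 0.0413]
ee_rot: [[-0.186, 0.982, 0.022], [0.981, 0.187, -0.059], [-0.062, 0.01, -0.998]]
wrist_force: [-0.9, 0.5, 4.8]
gripper_width: 0.261
```

Emit:
{"api": "carry_out", "payload": {
  "series": [
    [[0, 0, 0], 0],
    [[0, 0, 0], 0],
    [[0, 0, 0], 0],
    [[0, 0, 0], 0]
  ],
  "claw": 0.6
}}

```text
time_s: 18.95
tcp_pos: [0.5137, -0.1392, 0.0412]
ee_rot: [[-0.186, 0.982, 0.022], [0.981, 0.187, -0.059], [-0.062, 0.011, -0.998]]
wrist_force: [0.8, -0.4, -0.4]
gripper_width: 0.403
```

Emit:
{"api": "carry_out", "payload": {
  "series": [
    [[0, 0, 0.5], 0],
    [[0, 0, 1], 0],
    [[0, 0, 1], 0],
    [[-0.1, 0.4, 1], 0],
    [[-0.2, 1, 1], 0],
    [[-0.2, 1, 0.8], 0],
    [[-0.2, 1, 0], 0],
    [[-0.2, 1, 0], 0],
    [[-0.2, 1, 0], 0],
    [[0, 1, 0], 0]
  ]
}}

```text
time_s: 19.78
tcp_pos: [0.4831, 0.0186, 0.1798]
ee_rot: [[-0.17, 0.985, 0.023], [0.983, 0.171, -0.062], [-0.065, 0.012, -0.998]]
wrist_force: [0.6, 0.7, 0.1]
gripper_width: 0.405
```

Run:
```python
from h import *
save("scene","s9",(330,240,480,390),4)
s=get_state();print(s["tcp_pos"],s["wrist_force"])
```

```text
[0.48373027 0.02582954 0.1793004 ] [ 0.20377137  4.66184867 -1.24800815]
```

View pics/s9.png

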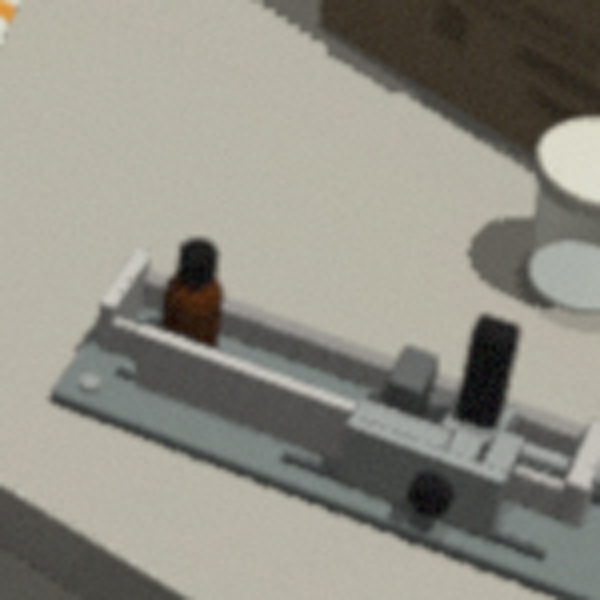

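Emit:
{"api": "carry_out", "payload": {
  "series": [
    [[0, 1, 0], 0],
    [[0, 1, 0], 0],
    [[0, 1, 0], 0],
    [[0, 1, 0], 0],
    [[0, 1, 0], 0],
    [[0, 1, 0], 0],
    [[0, 1, 0], 0],
    [[0, 1, 0], 0],
    [[0, 1, 0], 0],
    [[0, 1, 0], 0]
  ],
  "claw": 0.4
}}

```text
time_s: 20.67
tcp_pos: [0.4817, 0.2827, 0.1792]
ee_rot: [[-0.174, 0.984, 0.023], [0.983, 0.175, -0.06], [-0.063, 0.012, -0.998]]
wrist_force: [0.5, 1.0, -0.2]
gripper_width: 0.6
```

Emit:
{"api": "carry_out", "payload": {
  "series": [
    [[0, 1, 0], 0],
    [[0, 0.6, 0], 0],
    [[0, 0, -0.3], 0],
    [[0, 0, -0.6], 0],
    [[0, 0, 0], 0]
  ]
}}

```text
time_s: 21.08
tcp_pos: [0.4791, 0.3322, 0.1537]
ee_rot: [[-0.187, 0.982, 0.023], [0.981, 0.188, -0.056], [-0.059, 0.012, -0.998]]
wrist_force: [-0.3, -0.8, -0.7]
gripper_width: 0.6
```

Emit:
{"api": "carry_out", "payload": {
  "series": [
    [[-0.2, 0.3, -0.3], 0],
    [[0, 0, -0.6], 0],
    [[-0.05, 0, -0.8], 0],
    [[-0.05, 0, -0.7], 0],
    [[-0.05, 0, -0.4], 0],
    [[0, 0, 0], 0]
  ]
}}

```text
time_s: 21.58
tcp_pos: [0.4702, 0.3348, 0.081]
ee_rot: [[-0.179, 0.984, 0.023], [0.982, 0.18, -0.058], [-0.061, 0.012, -0.998]]
wrist_force: [-0.4, -0.4, 0.1]
gripper_width: 0.6
```

Run:
```python
from h import *
save("scene","s10",(110,130,270,290),4)
s=get_state();print(s["tcp_pos"],s["ee_rot"],s["wrist_force"])
print((proj("scene",[s["tcp_pos"],[.4746,.3403,.06],[.4746,.3403,0]])-[110,130])*4)
```

```text
[0.47090919 0.33488271 0.08187103] [[-0.1785286   0.98364032  0.02406763]
 [ 0.98204831  0.17964695 -0.05751601]
 [-0.06089875  0.01336733 -0.99805444]] [ 0.16882132 -1.22501292  0.05377756]
[[261.32432946 308.2753757 ]
 [264.94787288 336.8084688 ]
 [278.40222109 429.93976378]]
```

View pics/s10.png

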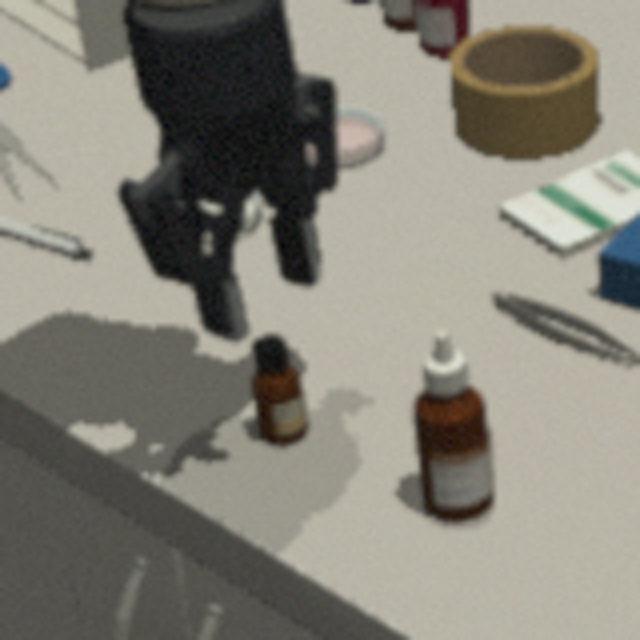

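Emit:
{"api": "carry_out", "payload": {
  "series": [
    [[0.1, 0.18, 0], 0],
    [[0, 0, -0.3], 0],
    [[0, 0, -0.5], 0],
    [[-0.05, 0, -0.5], 0],
    [[-0.05, 0, -0.4], 0],
    [[0, 0, 0], 0]
  ]
}}

```text
time_s: 22.13
tcp_pos: [0.476, 0.3422, 0.0425]
ee_rot: [[-0.177, 0.984, 0.035], [0.983, 0.178, -0.05], [-0.055, 0.026, -0.998]]
wrist_force: [0.3, -0.0, -0.0]
gripper_width: 0.6
```

Emit:
{"api": "carry_out", "payload": {
  "series": [
    [[-0.1, -0.13, -0.15], 0],
    [[-0.05, -0.03, -0.15], 0],
    [[0, 0, -0.08], 0],
    [[0, 0, 0], 0]
  ]
}}

```text
time_s: 22.47
tcp_pos: [0.473, 0.3383, 0.0335]
ee_rot: [[-0.177, 0.984, 0.037], [0.983, 0.178, -0.048], [-0.054, 0.028, -0.998]]
wrist_force: [0.1, -0.1, 0.2]
gripper_width: 0.6
```

Emit:
{"api": "carry_out", "payload": {
  "series": [
    [[0, 0, 0], 0],
    [[0, 0, 0], 0],
    [[0, 0, 0], 0],
    [[0, 0, 0], 0],
    [[0, 0, 0], 0]
  ],
  "claw": 1
}}

```text
time_s: 22.88
tcp_pos: [0.4738, 0.3388, 0.0347]
ee_rot: [[-0.176, 0.984, 0.039], [0.983, 0.178, -0.047], [-0.053, 0.031, -0.998]]
wrist_force: [-0.5, -0.3, -1.1]
gripper_width: 0.257
```

Emit:
{"api": "carry_out", "payload": {
  "series": [
    [[0, 0, 0.4], 0],
    [[0, 0, 0.8], 0],
    [[0, 0, 1], 0],
    [[0, 0, 1], 0],
    [[0, 0, 1], 0],
    [[0, 0, 1], 0],
    [[0, 0, 0.8], 0],
    [[0, 0, 0], 0]
  ]
}}

```text
time_s: 23.55
tcp_pos: [0.4718, 0.3367, 0.1944]
ee_rot: [[-0.175, 0.984, 0.037], [0.983, 0.177, -0.049], [-0.054, 0.028, -0.998]]
wrist_force: [-0.2, 0.5, 0.4]
gripper_width: 0.259
```

Run:
```python
from h import *
save("scene","s11",(110,130,270,290),4)
s=get_state();print(s["tcp_pos"],s["ee_rot"],s["wrist_force"],s["gripper_width"])
```

```text
[0.47100417 0.33629168 0.19271458] [[-0.17550214  0.98385837  0.03495305]
 [ 0.98291797  0.177112   -0.05003612]
 [-0.05541906  0.02557453 -0.9981356 ]] [ 0.31507271  0.59737306 -1.64408959] 0.25835491793961624
```

View pics/s11.png

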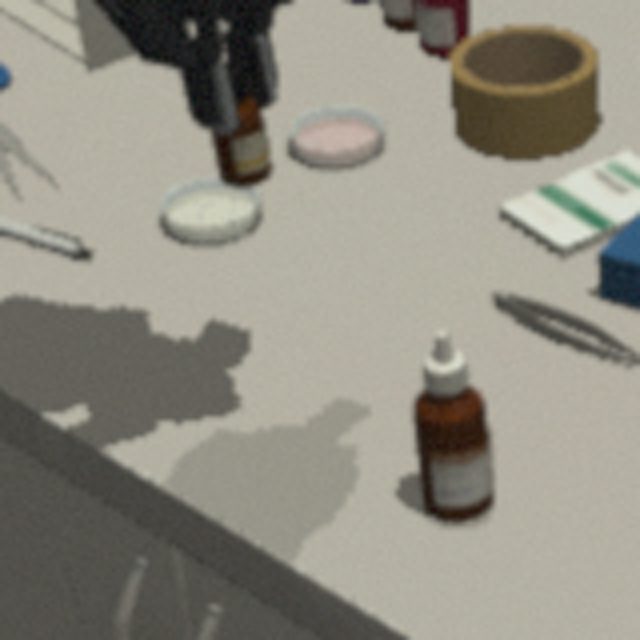

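Emit:
{"api": "carry_out", "payload": {
  "series": [
    [[0.2, -0.6, 0], 0],
    [[0.2, -1, 0], 0],
    [[0.2, -1, 0], 0],
    [[0.2, -1, 0], 0],
    [[0.2, -1, 0], 0],
    [[0.2, -1, 0], 0],
    [[0.2, -1, 0], 0],
    [[0.2, -1, 0], 0],
    [[0.2, -1, 0], 0],
    [[0, -1, 0], 0]
  ]
}}

```text
time_s: 24.43
tcp_pos: [0.506, 0.0941, 0.183]
ee_rot: [[-0.195, 0.981, 0.016], [0.979, 0.195, -0.051], [-0.053, 0.006, -0.999]]
wrist_force: [0.2, -0.4, -0.4]
gripper_width: 0.258
```

Emit:
{"api": "carry_out", "payload": {
  "series": [
    [[0, -1, 0], 0],
    [[0, -1, 0], 0],
    [[0, -1, 0], 0],
    [[0, -1, 0], 0],
    [[0, -1, 0], 0],
    [[0, -1, 0], 0],
    [[0, -1, 0], 0],
    [[0, -1, 0], 0],
    [[0, -0.6, -0.3], 0],
    [[0, 0, -0.3], 0]
  ]
}}

```text
time_s: 25.27
tcp_pos: [0.495, -0.1382, 0.1587]
ee_rot: [[-0.185, 0.983, -0.005], [0.981, 0.185, -0.056], [-0.054, -0.015, -0.998]]
wrist_force: [-0.4, 0.2, -1.0]
gripper_width: 0.259
```

Emit:
{"api": "carry_out", "payload": {
  "series": [
    [[0.6, -0.9, -0.3], 0],
    [[0.5, -0.8, -0.5], 0],
    [[0, 0, -0.5], 0],
    [[0, 0, -0.3], 0],
    [[0, 0, 0], 0],
    [[0, 0, 0], 0]
  ]
}}

```text
time_s: 25.77
tcp_pos: [0.5183, -0.1747, 0.1092]
ee_rot: [[-0.189, 0.982, -0.02], [0.981, 0.188, -0.047], [-0.042, -0.029, -0.999]]
wrist_force: [0.1, -0.2, -0.4]
gripper_width: 0.256
```

Emit:
{"api": "carry_out", "payload": {
  "series": [
    [[0.1, -0.2, -0.3], 0],
    [[0, 0, -0.6], 0],
    [[0, 0, -0.4], 0],
    [[0, 0, 0], 0]
  ]
}}

```text
time_s: 26.1
tcp_pos: [0.5222, -0.1765, 0.0762]
ee_rot: [[-0.194, 0.981, -0.017], [0.98, 0.193, -0.045], [-0.041, -0.026, -0.999]]
wrist_force: [0.2, -0.7, -0.2]
gripper_width: 0.257
```

Run:
```python
from h import *
save("scene","s12",(330,240,480,390),4)
s=get_state();print(s["tcp_pos"],s["ee_rot"],s["wrist_force"],s["gripper_width"])
```

```text
[ 0.5225124  -0.17640468  0.07687535] [[-0.19446602  0.98077069 -0.01648672]
 [ 0.98004621  0.19356258 -0.04519905]
 [-0.04113869 -0.02494742 -0.99884195]] [-0.67666066 -0.26609678 -0.80407354] 0.25566752096400935
```

View pics/s12.png

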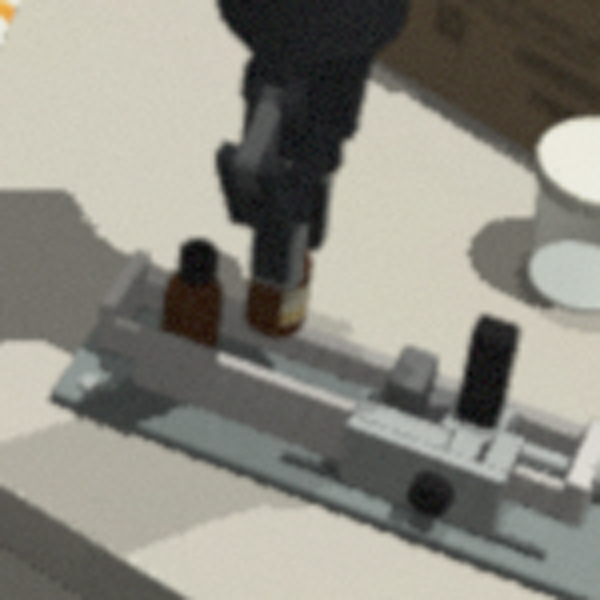

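Emit:
{"api": "carry_out", "payload": {
  "series": [
    [[-0.03, -0.05, -0.2], 0],
    [[-0.03, 0, -0.2], 0],
    [[-0.03, 0, -0.15], 0]
  ]
}}

```text
time_s: 26.4
tcp_pos: [0.5219, -0.178, 0.0642]
ee_rot: [[-0.195, 0.981, -0.012], [0.98, 0.194, -0.046], [-0.043, -0.021, -0.999]]
wrist_force: [-0.6, -0.2, -0.3]
gripper_width: 0.26
```

Emit:
{"api": "carry_out", "payload": {
  "series": [
    [[0.02, 0, -0.15], 0],
    [[0, 0, -0.15], 0]
  ]
}}

```text
time_s: 26.57
tcp_pos: [0.5225, -0.1782, 0.0564]
ee_rot: [[-0.195, 0.981, -0.011], [0.98, 0.194, -0.047], [-0.044, -0.02, -0.999]]
wrist_force: [-0.1, -0.2, -0.8]
gripper_width: 0.263
```

Emit:
{"api": "carry_out", "payload": {
  "series": [
    [[0, 0, -0.15], 0],
    [[-0.02, 0, -0.15], 0]
  ]
}}

```text
time_s: 26.73
tcp_pos: [0.5222, -0.1784, 0.0484]
ee_rot: [[-0.195, 0.981, -0.01], [0.98, 0.194, -0.047], [-0.044, -0.019, -0.999]]
wrist_force: [-0.7, -0.3, 0.1]
gripper_width: 0.26
```

Inside the channel with no force. Down to the floor.

Emit:
{"api": "carry_out", "payload": {
  "series": [
    [[-0.02, 0, -0.12], 0],
    [[0, 0, -0.08], 0]
  ]
}}

```text
time_s: 26.9
tcp_pos: [0.5214, -0.1783, 0.0424]
ee_rot: [[-0.195, 0.981, -0.011], [0.98, 0.194, -0.047], [-0.044, -0.02, -0.999]]
wrist_force: [-0.3, -0.9, -0.4]
gripper_width: 0.256
```

Emit:
{"api": "carry_out", "payload": {
  "series": [
    [[0, 0, -0.06], 0],
    [[0, 0, 0], 0]
  ]
}}

```text
time_s: 27.07
tcp_pos: [0.5216, -0.1788, 0.0423]
ee_rot: [[-0.194, 0.981, -0.011], [0.98, 0.194, -0.047], [-0.044, -0.02, -0.999]]
wrist_force: [0.6, -0.3, 0.3]
gripper_width: 0.259
```

Emit:
{"api": "carry_out", "payload": {
  "series": [
    [[0, 0, 0], 0],
    [[0, 0, 0], 0],
    [[0, 0, 0], 0],
    [[0, 0, 0], 0]
  ],
  "claw": 0.6
}}

```text
time_s: 27.4
tcp_pos: [0.5221, -0.179, 0.0425]
ee_rot: [[-0.194, 0.981, -0.009], [0.98, 0.193, -0.047], [-0.045, -0.018, -0.999]]
wrist_force: [0.3, 0.3, 0.4]
gripper_width: 0.398
```

Emit:
{"api": "carry_out", "payload": {
  "series": [
    [[0, 0, 0.4], 0],
    [[0, 0, 0.8], 0],
    [[0, 0, 1], 0],
    [[0, 0, 1], 0.5],
    [[0, 0, 0.5], 1],
    [[0, -0.5, 0], 1],
    [[0, -0.5, 0], 1],
    [[0, -0.3, 0], 1],
    [[0, 0, 0], 1],
    [[0, 0, 0], 1]
  ]
}}

```text
time_s: 28.23
tcp_pos: [0.5222, -0.2121, 0.1453]
ee_rot: [[-0.788, 0.615, 0.028], [0.613, 0.788, -0.049], [-0.052, -0.022, -0.998]]
wrist_force: [0.2, -0.2, -0.1]
gripper_width: 0.402
```

Run:
```python
from h import *
save("scene","s13",(330,220,480,370),4)
s=get_state();print(s["tcp_pos"],s["ee_rot"],s["wrist_force"],s["gripper_width"])
```

```text
[ 0.52176338 -0.21291265  0.14554646] [[-0.78948715  0.61314052  0.02772621]
 [ 0.61151284  0.78965265 -0.05000727]
 [-0.05255556 -0.02252516 -0.99836393]] [ 0.34013542 -1.16515264 -0.35631659] 0.40456812185600344
```

View pics/s13.png

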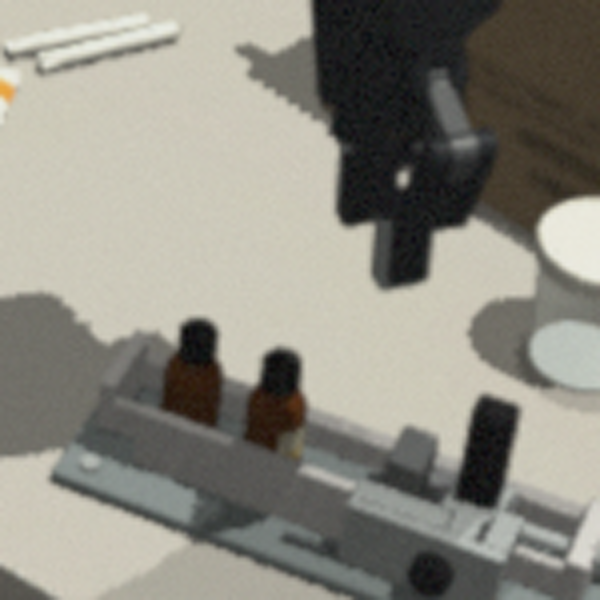

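Emit:
{"api": "carry_out", "payload": {
  "series": [
    [[0.1, -0.5, 0], 1],
    [[0.1, -0.5, 0], 1],
    [[0.1, -0.5, 0], 1],
    [[0, -0.5, 0], 1],
    [[0, -0.3, 0], 1],
    [[0, 0, 0], 1],
    [[0, 0, 0], 1],
    [[0, 0, 0], 1],
    [[0, 0, 0], 0],
    [[0, 0, 0], 0]
  ],
  "claw": 0.5
}}

```text
time_s: 29.12
tcp_pos: [0.5275, -0.2742, 0.1496]
ee_rot: [[-0.98, -0.192, 0.054], [-0.193, 0.981, -0.016], [-0.05, -0.026, -0.998]]
wrist_force: [-0.5, -0.4, 0.4]
gripper_width: 0.501
```

Emit:
{"api": "carry_out", "payload": {
  "series": [
    [[0.1, 0.2, -0.3], 0],
    [[0, 0, -0.6], 0],
    [[-0.05, 0, -0.6], 0],
    [[-0.05, 0, -0.3], 0],
    [[0, 0, 0], 0]
  ]
}}

```text
time_s: 29.53
tcp_pos: [0.529, -0.2665, 0.1032]
ee_rot: [[-0.982, -0.181, 0.055], [-0.182, 0.983, -0.018], [-0.051, -0.028, -0.998]]
wrist_force: [-0.8, -0.2, -1.2]
gripper_width: 0.503
```

Emit:
{"api": "carry_out", "payload": {
  "series": [
    [[0, -0.08, -0.4], 0],
    [[-0.03, 0, -0.6], 0],
    [[-0.03, 0, -0.6], 0],
    [[-0.03, 0, -0.3], 0],
    [[0, 0, 0], 0]
  ]
}}

```text
time_s: 29.95
tcp_pos: [0.5289, -0.2677, 0.054]
ee_rot: [[-0.982, -0.18, 0.059], [-0.181, 0.983, -0.02], [-0.054, -0.03, -0.998]]
wrist_force: [-0.4, 0.1, -0.0]
gripper_width: 0.505
```

Emit:
{"api": "carry_out", "payload": {
  "series": [
    [[0.08, -0.04, 0], 0],
    [[0, 0, 0], 0],
    [[0, 0, 0], 0],
    [[0, 0, 0], 0],
    [[0, 0, 0], 0],
    [[0, 0, 0], 0]
  ],
  "claw": 1,
  "squeeze": 40
}}

```text
time_s: 30.45
tcp_pos: [0.5317, -0.2696, 0.0545]
ee_rot: [[-0.983, -0.176, 0.06], [-0.178, 0.984, -0.019], [-0.055, -0.03, -0.998]]
wrist_force: [1.7, -1.8, -3.4]
gripper_width: 0.205
```

Emit:
{"api": "carry_out", "payload": {
  "series": [
    [[0.02, -0.12, 0], 0],
    [[0.02, -0.12, 0], 0]
  ]
}}

```text
time_s: 30.62
tcp_pos: [0.5317, -0.2698, 0.0544]
ee_rot: [[-0.982, -0.179, 0.055], [-0.18, 0.984, -0.011], [-0.053, -0.021, -0.998]]
wrist_force: [-0.6, 4.1, 1.4]
gripper_width: 0.2
```

Emit:
{"api": "carry_out", "payload": {
  "series": [
    [[0.02, -0.12, 0], 0],
    [[0.02, -0.1, 0], 0]
  ]
}}

```text
time_s: 30.78
tcp_pos: [0.5317, -0.2698, 0.0543]
ee_rot: [[-0.982, -0.182, 0.052], [-0.183, 0.983, -0.003], [-0.05, -0.012, -0.999]]
wrist_force: [-0.7, 4.0, 1.0]
gripper_width: 0.205
```

Emit:
{"api": "carry_out", "payload": {
  "series": [
    [[0.04, -0.2, 0], 0]
  ]
}}

```text
time_s: 30.87
tcp_pos: [0.5322, -0.271, 0.0543]
ee_rot: [[-0.982, -0.184, 0.049], [-0.184, 0.983, 0.002], [-0.049, -0.007, -0.999]]
wrist_force: [-2.7, 8.4, 1.3]
gripper_width: 0.205
```

Emit:
{"api": "carry_out", "payload": {
  "series": [
    [[0.02, -0.12, 0], 0]
  ]
}}

```text
time_s: 30.95
tcp_pos: [0.5324, -0.2713, 0.0543]
ee_rot: [[-0.981, -0.186, 0.048], [-0.186, 0.983, 0.006], [-0.048, -0.002, -0.999]]
wrist_force: [-2.5, 6.9, 0.1]
gripper_width: 0.204
```

Emit:
{"api": "carry_out", "payload": {
  "series": [
    [[0.12, -0.04, 0], 0],
    [[0.12, 0, 0], 0]
  ]
}}

```text
time_s: 31.12
tcp_pos: [0.5367, -0.2684, 0.0543]
ee_rot: [[-0.981, -0.19, 0.043], [-0.189, 0.982, 0.012], [-0.045, 0.004, -0.999]]
wrist_force: [-4.0, 3.0, -0.0]
gripper_width: 0.205
```

Emit:
{"api": "carry_out", "payload": {
  "series": [
    [[0.06, -0.18, 0], 0],
    [[0.1, -0.12, 0], 0]
  ]
}}

```text
time_s: 31.28
tcp_pos: [0.54, -0.2706, 0.0542]
ee_rot: [[-0.98, -0.194, 0.04], [-0.194, 0.981, 0.019], [-0.043, 0.011, -0.999]]
wrist_force: [-2.0, 7.4, 0.1]
gripper_width: 0.205
```

Emit:
{"api": "carry_out", "payload": {
  "series": [
    [[0.12, -0.08, 0], 0],
    [[0.12, -0.05, 0], 0]
  ]
}}

```text
time_s: 31.45
tcp_pos: [0.5444, -0.2694, 0.0541]
ee_rot: [[-0.98, -0.198, 0.035], [-0.198, 0.98, 0.024], [-0.039, 0.017, -0.999]]
wrist_force: [-7.4, 6.8, 6.0]
gripper_width: 0.202
```

Emit:
{"api": "carry_out", "payload": {
  "series": [
    [[-0.07, 0.06, 0], 0],
    [[-0.04, 0.12, 0], 0],
    [[-0.04, 0.2, 0], 0]
  ]
}}

```text
time_s: 31.7
tcp_pos: [0.5409, -0.2564, 0.0542]
ee_rot: [[-0.979, -0.202, 0.035], [-0.201, 0.979, 0.028], [-0.04, 0.02, -0.999]]
wrist_force: [-1.9, 6.2, -1.3]
gripper_width: 0.205
```

Emit:
{"api": "carry_out", "payload": {
  "series": [
    [[-0.06, 0.28, 0], 0],
    [[-0.06, 0.28, 0], 0],
    [[-0.06, 0.28, 0], 0],
    [[-0.06, 0.28, 0], 0]
  ]
}}

```text
time_s: 32.03
tcp_pos: [0.5349, -0.2251, 0.0542]
ee_rot: [[-0.978, -0.205, 0.036], [-0.205, 0.978, 0.029], [-0.041, 0.021, -0.999]]
wrist_force: [-0.3, 3.2, -2.5]
gripper_width: 0.205
```

Emit:
{"api": "carry_out", "payload": {
  "series": [
    [[-0.03, 0.15, 0], 0],
    [[-0.03, 0.15, 0], 0],
    [[-0.03, 0.15, 0], 0]
  ]
}}

```text
time_s: 32.28
tcp_pos: [0.5324, -0.2121, 0.0542]
ee_rot: [[-0.978, -0.207, 0.036], [-0.206, 0.978, 0.028], [-0.041, 0.02, -0.999]]
wrist_force: [-0.4, 3.6, -3.2]
gripper_width: 0.201
```

Run:
```python
from h import *
save("scene","s14",(330,220,480,370),4)
s=get_state();print(s["tcp_pos"],s["ee_rot"],s["wrist_force"],s["gripper_width"])
```

```text
[ 0.53226838 -0.21094663  0.05421646] [[-0.97744244 -0.20813231  0.03587785]
 [-0.20714841  0.97787094  0.02929099]
 [-0.0411803   0.02119822 -0.99892683]] [-2.46817694  5.10507329 -1.32639342] 0.2068669043474133
```

View pics/s14.png

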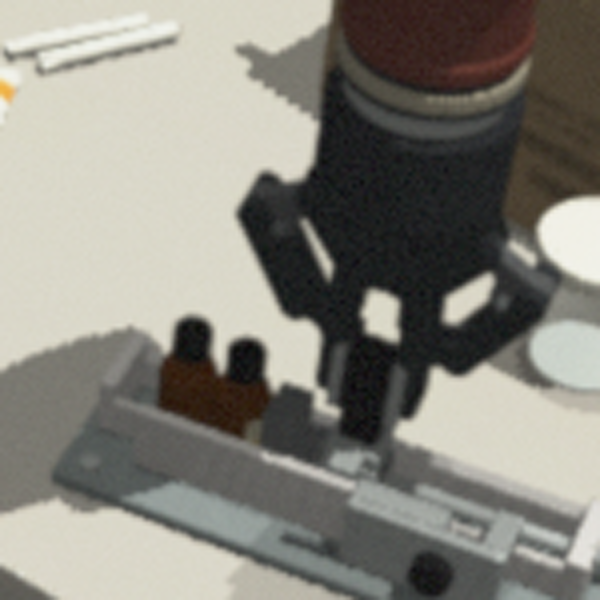

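Emit:
{"api": "carry_out", "payload": {
  "series": [
    [[-0.02, 0.12, 0], 0],
    [[-0.02, 0.12, 0], 0]
  ]
}}

```text
time_s: 32.5
tcp_pos: [0.5313, -0.2058, 0.0542]
ee_rot: [[-0.978, -0.207, 0.037], [-0.206, 0.978, 0.028], [-0.042, 0.019, -0.999]]
wrist_force: [-1.4, 3.8, -2.6]
gripper_width: 0.205
```

Emit:
{"api": "carry_out", "payload": {
  "series": [
    [[-0.02, 0.1, 0], 0],
    [[-0.02, 0.1, 0], 0]
  ]
}}

```text
time_s: 32.67
tcp_pos: [0.5304, -0.2011, 0.0542]
ee_rot: [[-0.978, -0.206, 0.037], [-0.205, 0.978, 0.027], [-0.042, 0.018, -0.999]]
wrist_force: [-1.6, 3.9, -3.2]
gripper_width: 0.202
```

Emit:
{"api": "carry_out", "payload": {
  "series": [
    [[-0.02, 0.08, 0], 0]
  ]
}}

```text
time_s: 32.75
tcp_pos: [0.53, -0.1991, 0.0542]
ee_rot: [[-0.978, -0.206, 0.038], [-0.205, 0.978, 0.026], [-0.042, 0.018, -0.999]]
wrist_force: [0.1, 3.0, -3.7]
gripper_width: 0.204
```

Emit:
{"api": "carry_out", "payload": {
  "series": [
    [[-0.02, 0.08, 0], 0]
  ]
}}

```text
time_s: 32.83
tcp_pos: [0.5299, -0.1986, 0.0543]
ee_rot: [[-0.978, -0.205, 0.039], [-0.204, 0.979, 0.024], [-0.043, 0.015, -0.999]]
wrist_force: [0.4, -1.8, -5.0]
gripper_width: 0.208
```

Emit:
{"api": "carry_out", "payload": {
  "series": [
    [[0, 0.04, 0], 0],
    [[0, 0, 0], 0]
  ]
}}

```text
time_s: 33.0
tcp_pos: [0.53, -0.199, 0.0542]
ee_rot: [[-0.978, -0.204, 0.04], [-0.203, 0.979, 0.022], [-0.043, 0.013, -0.999]]
wrist_force: [-1.2, 3.1, -3.4]
gripper_width: 0.206
```

Emit:
{"api": "carry_out", "payload": {
  "series": [
    [[0, 0, 0], 0],
    [[0, 0, 0], 0],
    [[0, 0, 0], 0],
    [[0, 0, 0], 0]
  ],
  "claw": 0.6
}}

```text
time_s: 33.33
tcp_pos: [0.5323, -0.2004, 0.0561]
ee_rot: [[-0.978, -0.205, 0.044], [-0.204, 0.979, 0.02], [-0.048, 0.011, -0.999]]
wrist_force: [-0.5, 0.1, 1.5]
gripper_width: 0.399
```

Run:
```python
from h import *
save("scene","s15",(330,220,480,370),4)
s=get_state();print(s["tcp_pos"],s["ee_rot"],s["wrist_force"],s["gripper_width"])
```

```text
[ 0.53237602 -0.20043309  0.05620319] [[-0.97780181 -0.20472032  0.04464538]
 [-0.2040105   0.97876513  0.01996348]
 [-0.04778427  0.0104122  -0.99880341]] [ 0.31018723 -0.05565458 -0.25319986] 0.40019858676254316
```

View pics/s15.png

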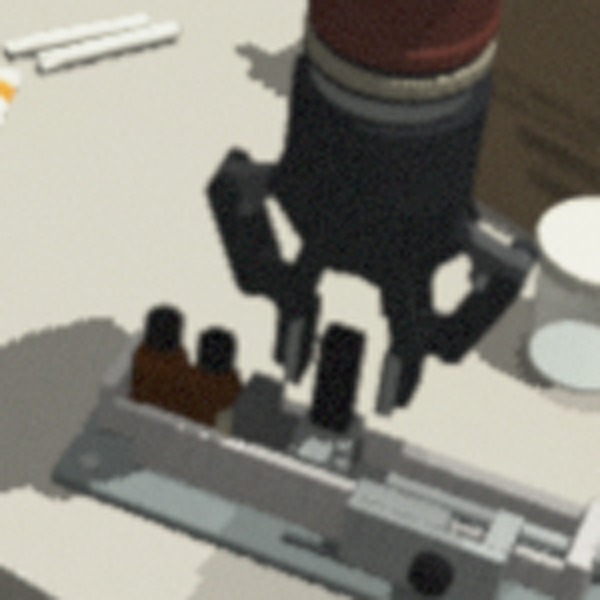

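Released, fingers clear of the grip. Rise and verify.

Emit:
{"api": "carry_out", "payload": {
  "series": [
    [[0, 0, 0.5], 0],
    [[0, 0, 1], 0],
    [[0, 0, 1], 0],
    [[0, 0, 1], 0],
    [[0, 0, 1], 0],
    [[0, -0.5, 1], 0],
    [[0, -0.5, 0.5], 0],
    [[0, -0.5, 0], 0],
    [[0, 0, 0], 0],
    [[0, 0, 0], 0]
  ]
}}

```text
time_s: 34.22
tcp_pos: [0.5312, -0.2388, 0.2139]
ee_rot: [[-0.977, -0.208, 0.045], [-0.207, 0.978, 0.02], [-0.048, 0.01, -0.999]]
wrist_force: [1.4, 0.6, -1.1]
gripper_width: 0.401
```

Run:
```python
from h import *
save("scene","s16",(330,220,510,400),3.3);save("scene","s16f")
s=get_state();print(s["time_s"],s["tcp_pos"],s["wrist_force"])
```

```text
34.3167 [ 0.53049734 -0.23852262  0.21302788] [-0.73782336  0.01624008 -1.02652166]
```

View pics/s16.png

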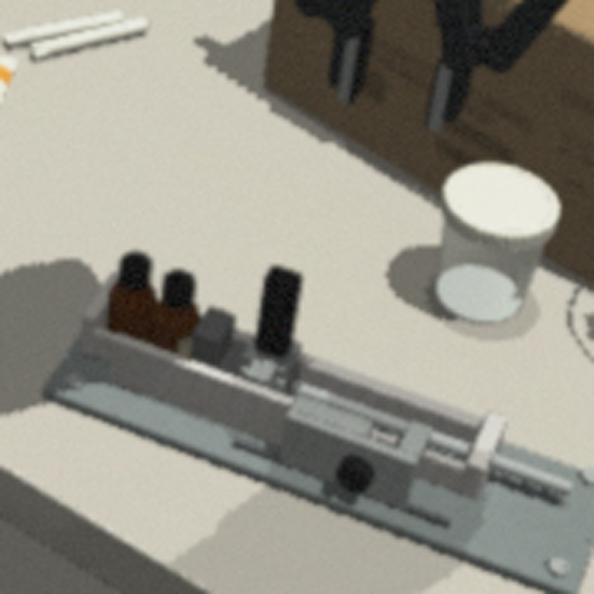

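View pics/s16f.png

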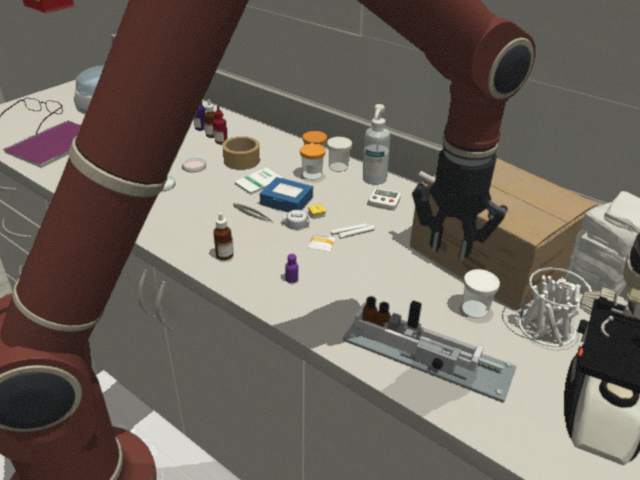

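Run:
```python
from plant import *
print(sign_off())
```

```text
the job is handed in; nothing more can be done
None
```

The two small amber bottles are loaded and the job is handed in at about 34 s of the 72 s allowed.

- **Hooking:** I pulled the follower back by its grip until the resistance rose sharply, to about 12 N against the roughly 7.5 N spring pull. I eased off, moved the grip about 11 mm to -x into the notch, and felt the shoulder take the load. With the gripper open the follower stayed back by itself.
- **Loading:** I stood both bottles in the channel. The wrist force stayed under 2 N going in and rose briefly to about 5 N when the first bottle touched the floor. The second bottle carries a label and the first shows none. I took it as the other of the pair because its size and shape match, the cap is black, and no other small amber bottle was in view.
- **Release:** I unhooked the follower, which took a second small pull back because it slipped about 2 mm onto the shoulder on the way out. I then eased it forward by hand at up to about 0.1 m/s, until the force passed from the grip to the bottles.

**Last checks:**
- **Pictures:** Both bottles stand upright, pressed between the follower and the outlet stop. The large bottle, the cup and the purple look-alike are still standing where they were, and the gripper is clear.
- **Position:** The grip's position puts the follower face at about y = 68 mm, as expected with both bottles in.
- **Limits:** I saw no force above about 12 N in any reading.
- **Disagreements:** The two cameras differed by about 2 mm on where the track lies. The tool also leaned 2 to 4 degrees while moving, which did not affect the fit.

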